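Open the high hatch of a battery-charging locker with a hook pole

TASK

Open the battery-charging locker at arm's length: take the hook pole from its cradle, hook its prong through the eye near the top of the locker's hatch, and swing the hatch out and down with the hook, easing it all the way to its stop without letting it drop and without forcing it. Then unhook the pole and lay it back in its cradle the way it lay. Only the pole may touch the hatch, and leave everything else on the bench where it is.

Things in the scene. Friction and masses are not known exactly. Their poses are not given: they have to be found in the camera images.
- pole: Hook pole, 310 mm long, 0.22 kg. x runs along it to the hook end, z is up as it lies. Flat-sided wooden handle 16 wide (y) x 28 high (z), x -130 to +70; then a 7 mm steel rod to x 180, bent there sideways into a level prong that points to +y, leaning back a little to the handle. Origin: on the handle's underside near the balance point; the axis of handle, rod and prong is 14 mm above it.
- prong (a point): Middle of the pole's 7 mm thick, 34 mm long prong (17 mm from the rod's axis, 17 mm from the tip); in the pole's frame at x 176, y 17, z 14 mm. The tip is at x 172, y 34, z 14 mm, the bend at x 180, y 0, z 14 mm.
- cradle: Fixed plywood cradle, base 180 x 70 mm, two notched posts 12 mm thick at x -78 and +58 mm; notches 24 wide, 16 deep, bottoms 46 mm above the bench. Origin: underside centre. Its x axis points along the pole as it lies, hook end to +x; the pole's origin lies over the cradle's, within 8 mm along x.
- seat (a point): Point of the cradle 46 mm above its origin, between the posts, at the level of the notch bottoms: where the pole's origin belongs (along x any place within 15 mm).
- hatch (a joint): Angle of the hatch about its lower edge: 0 shut upright, grows as it swings out and down towards the middle of the bench. A spring catch at its top lets go at about 3 to 5 N pulled at the eye; past some 0.1 rad it falls by its own weight. A stop at the side ends its swing, where it then rests by its weight; the stop is clamped differently each time: somewhere from 0.4 to 0.9 rad.
- locker: Grey steel locker on a wooden drawer chest at the robot's right, facing left (its -x); 320 wide (y), 220 deep, 345 mm high; origin underside centre. Its hatch is a steel pan 276 wide, 163 high, 12 thick, 0.28 to 0.44 kg, hinged along its lower edge; over 15 N from the pole bends it. A flat arm on the hatch comes up under a rubber-faced stop block on the locker's side (+y).
- eye (a point): Centre of the screw eye on the hatch's outer face: 140 mm from the hinge line towards the free edge, 37 mm outwards of it (26 mm off the face), 310 mm above the bench when shut. Hole 14 mm wide in a 5.6 mm wire ring, its axis parallel to the hinge. Axes turn with the hatch: x from outside into the hatch, y along the hinge (through the hole, roughly away from the robot), z from hinge to free edge.
- hinge (a point): Middle of the hatch's hinge line, 170 mm above the bench; same axes as the eye.
- tub: Bystander: white plastic jar, 84 dia x 105 mm; origin underside centre.
- multimeter: Bystander: grey multimeter lying flat, 135 x 72 x 40 mm; origin underside centre.
- servo_a: Bystander: small black servo motor, 54 x 20 x 42 mm; origin underside centre.
- servo_b: Bystander: a second servo motor, same size.
- screwdriver: Bystander: screwdriver lying along its x axis.
- battery_pack: Bystander: grey battery pack, 115 x 35 x 26 mm; origin underside centre.
- tape_roll: Bystander: roll of clear tape, 90 dia x 24 mm, on the locker's top, 345 mm above the bench.
Not all that is in view belongs to the job. Leave any blue look-alike of the cradle alone.

How it is judged:
On the way, in this order (a step that is already met when the one before it is completed fails the run):
1. the pole is lifted out of its cradle (z of pole in the frame of seat above 0.05 m), for 0.1 s.
2. the prong is through the eye while the hatch is still shut (distance between prong and eye below 0.015 m and value of joint hatch below 0.15 rad), for 0.1 s.
3. the hatch is swung down with the prong still in the eye (value of joint hatch above 0.36 rad and distance between prong and eye below 0.022 m), for 0.2 s.
4. the pole lies back in its cradle (horizontal distance between pole and seat below 0.025 m and z of pole in the frame of seat between -0.006 and 0.006 m and angle between the x axis of pole and the x axis of cradle, either way round below 0.12 rad and angle between pole's own z axis and vertical below 0.15 rad), for 0.2 s.
At the end, for the whole second after the job is handed in: The hatch rests open and still against its stop (joint over 0.36 rad), and the pole lies still in the cradle's notches, upright as before: origin within 25 mm of the seat across the bench and 6 mm in height, lengthwise within 0.12 rad of the cradle (all of step 4 and value of joint hatch above 0.36 rad and velocity of joint hatch between -0.1 and 0.1 rad/s and linear speed of pole below 0.02 m/s); the robot touches nothing.
It fails at once if the hatch drops: faster than 1.2 rad/s once past 0.25 rad (value of joint hatch above 0.25 rad and velocity of joint hatch above 1.2 rad/s).
It fails at once if the pole bears on the hatch or its eye with more than 15 N (contact force between pole and hatch above 15 N).
It fails at once if gripper or arm touches the hatch (contact force between any of the fingers, the arm and hatch above 0.5 N).
It fails at once if a bystander is pushed more than 30 mm (distance of any of tub, multimeter, servo_a, servo_b, screwdriver, battery_pack, tape_roll from where it was at the start of the episode above 0.03 m).
It also fails if it takes over 64 s, if anything falls off the work surface, if the arm or the gripper's body presses on something with over 40 N, if the wrist force passes 120 N, or if a joint passes its speed limit or range.

ROBOT

A 6-joint arm with a two-finger parallel gripper is mounted at the origin on the work surface. World frame = base frame: x ahead of the robot, y to its left, z up, the work surface at z = 0. Lengths are in m, angles in rad, forces in N, time in s.
With the tool pointing down it reaches from about 0.35 to 0.775 m from the base axis. Payload 7.3 kg.
Tool frame: the origin (TCP) lies midway between the tips of the shut fingers; the grasp point (between the pads) lies robot.grasp_offset behind it (robot.grasp_offset is the distance from the TCP to the grasp point, in m); z points along the fingers, x is the direction in which the jaws open and shut, and the axes are right-handed (so a half turn about z gives the same grasp; the last joint's range is limited). The gripper opens to 92 mm and grips with 3 to 60 N. Pads are 19 mm wide; open, the fingers measure 130 mm over their backs; the gripper's body (75 mm by 190 mm) begins 47 mm behind the grasp point.
Start: joints at [-1.453, 0.342, 1.524, -0, 1.275, -0.146], TCP at [0.137, -0.507, 0.227] pointing down, gripper open.
Joint ranges: [-2.53, 2.53], [-0.77, 2.02], [0.04, 2.7], [-1, 4.14], [0.28, 2.66], [-3.11, 3.11]. Speed limits (rad/s): [2.57, 2.57, 3.14, 3.14, 3.14, 3.14].

INTERFACE

Orientations are given as [roll, pitch, yaw] about the fixed x, y, z axes, in that order (R = Rz(yaw) Ry(pitch) Rx(roll)).
In Python, from cell import robot gives the robot as it stands. The module is installed in compiled form; this text tells all that it offers.
- The arm moves only by the tool move_arm, never from a script. Its argument "increments" is a list of rows, each a list of 7 numbers: the finger opening in mm, from 0 to 91.8, then the shift along the tool's x, y, z in mm, then the turn, a rotation vector about the tool's x, y, z in rad. A call has 1 to 12 rows; each row shifts and turns the pose as measured when the row begins, along the tool's axes as they then stand; what a row does not reach is not made up. A row lasts 1/8 s, in which the tool goes at most 62.5 mm and 10.7 degrees, less where a joint would pass 70% of its speed; a pose out of reach is approached as far as the arm can. A call is refused whole if a number of a shift passes 62.5 or a number of a turn 0.188, either way. A call with a gripper value outside its range is refused whole. The fingers move at their own pace and stop on an object; "newtons" is the grip in N (left out, the last holds). Time passes only in rows, so rows that do not move let the fingers close. It gives the time, the measured TCP pose, the force and the opening at its end, in the units of the state.
- robot.observe(): the state, without advancing time (a new reading comes with each control period).
- robot.read_camera(name): name is "side" or "top"; returns a dict with "img" (420x560x3 uint8, red, green, blue), "fx", "fy", "cx", "cy" (pixels), "k1" (the pictures are not rectified: a ray, as slopes to the right and down, at radius r is drawn at 1 + k1 r^2 times it, then the intrinsics apply), "T" (4x4, takes a point from camera to world coordinates). Camera axes: x right, y down, z forward; pixel columns grow to the right and rows downward; lengths in m; the calibration is good to about 2 mm. A picture is of the moment at which its call begins. There is no depth.
- robot.hand_in(): hands the job in, once; it reports no verdict.
Trained networks look in the newest picture that a camera, given by its name, has taken for a name from the list of things; names that differ only in an ending like _2 or _b are one class to them, and where a whole thing is asked for, a point or a joint stands for the part that bears it (a point fixed in the world has none). Each returns a list of dicts, best first, with "conf" (0 to 1); they miss things now and then, are a little off and sometimes report something else, mostly with a low value. They report only what shows in the picture. A call takes as long as a camera call. They do not tell look-alikes from the thing itself.
- robot.look_for(thing, camera): "rect" ([left, top, width, height] in pixels, round what is visible of it).
The state is a dict: "time": time; "qpos": joint angles; "qvel": joint speeds; "joint_efforts": joint torques, N m; "tool_pos": TCP position; "tool_rot": TCP orientation; "contact_force": force on the tool from outside, world axes, zero at the start; "torque": the same for the moment, N m; "opening": finger opening in m.
Only numpy, scipy, OpenCV 4.12 (cv2) and the standard library are available. Lean on these libraries where they do the work, as an engineer would, in place of code of your own. Each camera call takes 0.05 s, during which the arm holds its last target.

## Working session

There is one attempt and no reset: what is moved stays moved. The work goes in short steps, Python scripts to look and compute and a tool call to move; the robot and the scene stay as the last step left them, time stands still between calls to the robot, and variables do not carry over. Pictures are saved under pics/ and viewed, and the job is handed in when it is done.

Besides the shell and the picture viewer there is one more tool, called as a command line: name --pt "numbers of a row" for each row, then --argument value for the rest. move_arm: Moves the arm, as the interface text tells. Its arguments: {"type":"object","properties":{"increments":{"type":"array"},"newtons":{"type":"number"}},"required":["increments"]}

```bash
mkdir -p pics; ls
cat > h.py <<'E'
import numpy as np, cv2
from cell import robot
def snap(c,fn=None):
    d=robot.read_camera(c)
    if fn: cv2.imwrite('pics/'+fn,cv2.cvtColor(d['img'],cv2.COLOR_RGB2BGR))
    return d
E
python3 - <<'E'
from h import *
np.set_printoptions(precision=4,suppress=True)
for c in('side','top'):
    d=snap(c,c+'0.png'); print(c,d['fx'],d['fy'],d['cx'],d['cy'],d['k1']);print(d['T'])
print(robot.observe(), robot.grasp_offset)
E
```

```text
pics
side 482.26335465351565 482.26335465351565 281.8413859732242 204.1756637610951 -0.025615863461850883
[[-0.8464 -0.261   0.4641 -0.1299]
 [-0.5325  0.4223 -0.7336  0.9877]
 [-0.0045 -0.8681 -0.4964  0.8656]
 [ 0.      0.      0.      1.    ]]
top 415.98792366668977 415.98792366668977 278.6232304455324 211.95270318201707 -0.06551158394241127
[[-0.012  -0.9984  0.0558  0.3964]
 [-0.9999  0.0126  0.0106  0.0141]
 [-0.0113 -0.0557 -0.9984  1.5153]
 [ 0.      0.      0.      1.    ]]
{'time': 0.1, 'qpos': array([-1.453 ,  0.3426,  1.5249, -0.    ,  1.2754, -0.146 ]), 'qvel': array([-0.001 , -0.0008, -0.0017, -0.0001,  0.0005, -0.0032]), 'joint_efforts': array([  0.0019, -43.2004, -24.4695,   0.0718,   0.0526,  -0.0001]), 'tool_pos': array([ 0.1369, -0.5065,  0.2261]), 'tool_rot': array([-3.1414,  0.0013, -1.307 ]), 'contact_force': array([-0.4869,  0.3686, -0.252 ]), 'torque': array([ 0.0406,  0.034 , -0.0162]), 'opening': 0.09241663413964672} 0.0188
```

View pics/side0.png

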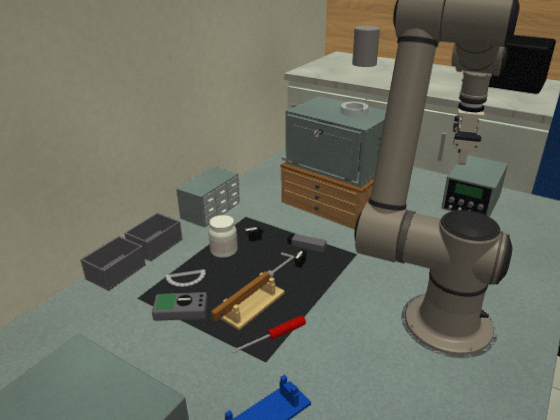

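View pics/top0.png

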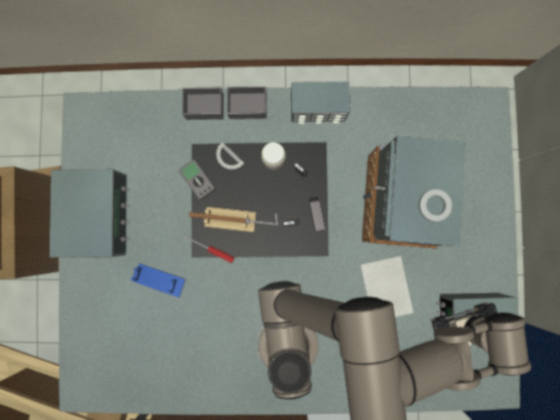

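```bash
cat >> h.py <<'E'
np.set_printoptions(precision=4,suppress=True)
def K(d): return np.array([[d['fx'],0,d['cx']],[0,d['fy'],d['cy']],[0,0,1.]]),np.array([d['k1'],0,0,0])
def proj(d,P):
    k,ds=K(d);Ti=np.linalg.inv(d['T'])
    return cv2.projectPoints(np.asarray(P,float).reshape(-1,3),cv2.Rodrigues(Ti[:3,:3])[0],Ti[:3,3],k,ds)[0].reshape(-1,2)
def back(d,uv,z):
    k,ds=K(d);n=cv2.undistortPoints(np.asarray(uv,float).reshape(-1,1,2),k,ds).reshape(-1,2)
    r=np.c_[n,np.ones(len(n))]@d['T'][:3,:3].T;o=d['T'][:3,3]
    return o+r*((np.asarray(z)-o[2])/r[:,2])[:,None]
def tri(ds,uvs):
    A=[];b=[]
    for d,uv in zip(ds,uvs):
        k,dd=K(d);n=cv2.undistortPoints(np.array(uv,float).reshape(1,1,2),k,dd).ravel()
        r=d['T'][:3,:3]@np.r_[n,1];r/=np.linalg.norm(r);M=np.eye(3)-np.outer(r,r);A.append(M);b.append(M@d['T'][:3,3])
    A=np.vstack(A);b=np.hstack(b);x=np.linalg.lstsq(A,b,rcond=None)[0];return x,np.linalg.norm(A@x-b)
def crop(d,x0,y0,w,h,s,fn,pts=None):
    im=cv2.cvtColor(d['img'],cv2.COLOR_RGB2BGR)[y0:y0+h,x0:x0+w]
    im=cv2.resize(im,None,fx=s,fy=s,interpolation=cv2.INTER_CUBIC)
    for i in range(0,w,10): 
        cv2.line(im,(i*s,0),(i*s,6 if (x0+i)%50 else 14),(0,255,255),1)
        if (x0+i)%50==0: cv2.putText(im,str(x0+i),(i*s,24),0,.4,(0,255,255),1)
    for i in range(0,h,10):
        cv2.line(im,(0,i*s),(6 if (y0+i)%50 else 14,i*s),(0,255,255),1)
        if (y0+i)%50==0: cv2.putText(im,str(y0+i),(14,i*s+4),0,.4,(0,255,255),1)
    if pts is not None:
        for u,v in pts: cv2.circle(im,(int(round((u+.5-x0)*s)),int(round((v+.5-y0)*s))),2,(0,0,255),-1)
    cv2.imwrite('pics/'+fn,im)
E
python3 - <<'E'
from h import *
t=snap('top');s=snap('side')
crop(t,180,190,130,80,6,'t1.png')
crop(s,200,230,120,100,6,'s1.png')
crop(s,270,90,130,100,6,'s2.png')
crop(t,350,120,130,130,4,'t2.png')
for n in('pole','prong','cradle','eye','hinge','hatch','locker'):
  for c in('side','top'):
    print(n,c,[(np.round(r['conf'],2),np.round(r['rect'],1)) for r in robot.look_for(n,c)[:3]])
E
```

```text
pole side [(np.float64(0.97), array([213.7, 251.7,  77.3,  68.9])), (np.float64(0.67), array([293.7, 250.8,  14.7,  15.6]))]
pole top [(np.float64(0.59), array([190.6, 211.9,  85.4,  14.7])), (np.float64(0.37), array([259.4, 140.9,  28.3,  30.2]))]
prong side [(np.float64(0.69), array([211. , 252.8,  84.9,  67.7]))]
prong top [(np.float64(0.73), array([188.9, 209.6,  92.7,  16.7])), (np.float64(0.56), array([295.3, 162.2,  13.6,  12.1]))]
cradle side [(np.float64(0.83), array([218.4, 278.2,  62.4,  55.4])), (np.float64(0.66), array([225.8, 373.9,  87.2,  44.7]))]
cradle top [(np.float64(0.81), array([203.2, 207.1,  53.4,  23.2])), (np.float64(0.75), array([133.6, 264. ,  51.3,  31. ]))]
eye side [(np.float64(0.59), array([283.1, 115.8,  78.5,  70.2])), (np.float64(0.35), array([280.7,  99.7, 109.5, 128.2]))]
eye top [(np.float64(0.85), array([372.8, 142.6,  20.5,  94.1]))]
hinge side [(np.float64(0.87), array([280.9, 113.6,  82.6,  68.1])), (np.float64(0.41), array([295.8, 251.1,  11.5,  16.1]))]
hinge top [(np.float64(0.63), array([374.5, 137.8,  19.5, 100.3]))]
hatch side [(np.float64(0.81), array([281.4, 113.8,  79.6,  67.8])), (np.float64(0.64), array([279.6,  98.6, 108.2, 129.5]))]
hatch top [(np.float64(0.74), array([369.7, 139.7,  23. ,  96.9]))]
locker side [(np.float64(0.74), array([280.3, 100.9, 105.9, 126.2])), (np.float64(0.42), array([222.8, 283.1,  59.8,  45.8])), (np.float64(0.21), array([283.1, 114.3,  79.9,  69.7]))]
locker top [(np.float64(0.83), array([362.9, 138.6, 101.9, 108.8]))]
```

```bash
ls pics
```

```text
s1.png
s2.png
side0.png
t1.png
t2.png
top0.png
```

View pics/t1.png

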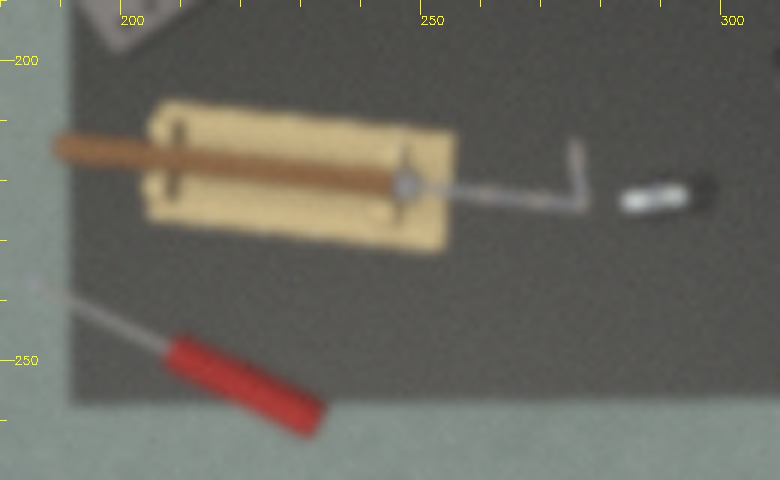

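View pics/s1.png

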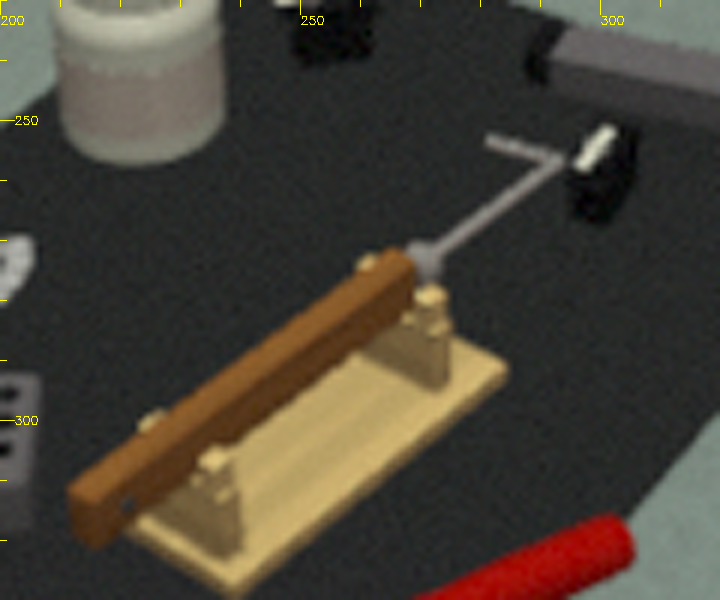

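View pics/s2.png

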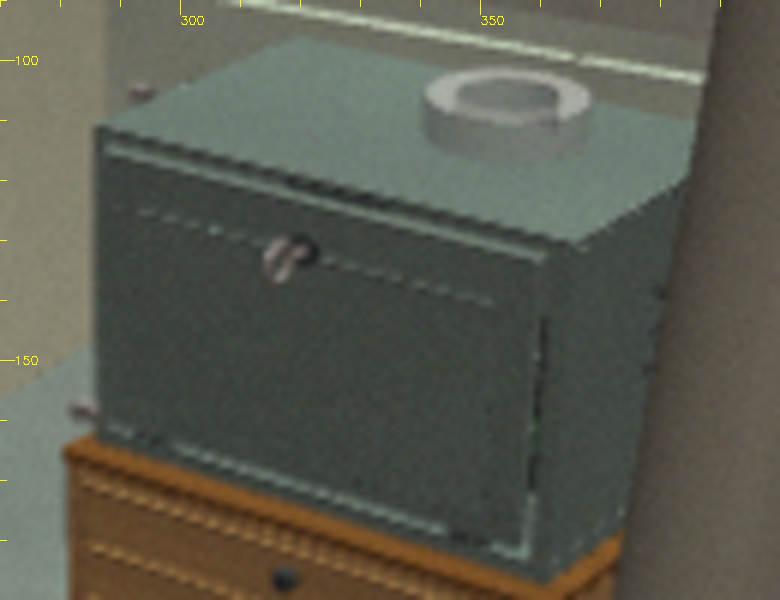

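View pics/t2.png

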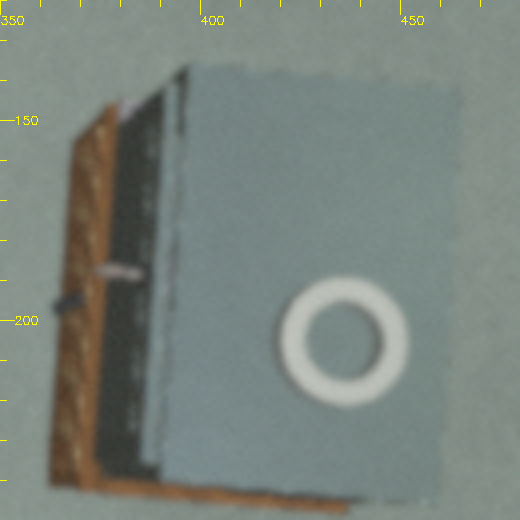

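Run:
```python
from h import *
t=snap('top');s=snap('side')
print('pole top',back(t,[[189,214],[247.3,220.5],[276.7,223.8],[275.5,213.3]],[.06]*4))
print('pole side',back(s,[[280.8,252.7],[292.8,256.0]],[.06]*2))
print(tri([t,s],[[276.7,223.8],[292.8,256.0]]),tri([t,s],[[275.5,213.3],[280.8,252.7]]))
print('locker top corners',back(t,[[396.7,135.7],[389.5,239.5],[465,142],[459,245]],[.345]*4))
print('side corners',back(s,[[285.9,110.7],[364.5,129.8]],[.345]*2))
print('eye',tri([t,s],[[378.5,187.5],[316.2,132.7]]),back(t,[[378.5,187.5]],[.31]),back(s,[[316.2,132.7]],[.31]))
# cradle base corners top z~0.012?
print('cradle', back(t,[[206.5,206.2],[255.3,211.5],[254,231.5],[204.5,226]],[.012]*4))
```

```text
pole top [[0.4745 0.3453 0.06  ]
 [0.4491 0.1397 0.06  ]
 [0.4363 0.0368 0.06  ]
 [0.4731 0.0405 0.06  ]]
pole side [[0.4768 0.0356 0.06  ]
 [0.4393 0.0312 0.06  ]]
(array([0.4361, 0.0367, 0.0646]), np.float64(7.510646647597205e-05)) (array([0.4732, 0.0406, 0.0644]), np.float64(0.00044582165988878516))
locker top corners [[ 0.6759 -0.3138  0.345 ]
 [ 0.3803 -0.2845  0.345 ]
 [ 0.6564 -0.5117  0.345 ]
 [ 0.3617 -0.4825  0.345 ]]
side corners [[ 0.6756 -0.3136  0.345 ]
 [ 0.3849 -0.2885  0.345 ]]
eye (array([ 0.5322, -0.2636,  0.3139]), np.float64(0.0019263955503691923)) [[ 0.5315 -0.2652  0.31  ]] [[ 0.5381 -0.2717  0.31  ]]
cradle [[0.5047 0.2921 0.012 ]
 [0.4831 0.1145 0.012 ]
 [0.4108 0.1199 0.012 ]
 [0.4328 0.2996 0.012 ]]
```

```bash
cat >> h.py <<'E'
from scipy.spatial.transform import Rotation as R
def rot(rpy): return R.from_euler('xyz',rpy)
def plan(wps,op,maxmm=55,maxr=.17,n=None,start=None):
    """wps: list of (pos,yaw) tool down"""
    o=robot.observe();p=np.array(o['tool_pos']);r=rot(o['tool_rot'])
    print('t',round(o['time'],2),'p',p,'rpy',np.array(o['tool_rot']),'F',np.array(o['contact_force']),'op',o['opening'])
    for pos,yaw in wps:
        pos=np.array(pos,float);rt=rot([np.pi,0,yaw])
        rv=(r.inv()*rt).as_rotvec();dp=pos-p
        k=n or max(1,int(np.ceil(max(np.linalg.norm(dp)*1000/maxmm,np.linalg.norm(rv)/maxr))))
        for i in range(k):
            sh=r.inv().apply(dp/k)*1000
            print([op]+[round(float(x),1) for x in sh]+[round(float(x),3) for x in rv/k],end=',\n')
            r=r*R.from_rotvec(rv/k)
        p=pos;r=rt
E
python3 - <<'E'
from h import *
plan([([.137,-.507,.40],-1.307),([.32,-.25,.40],-.7),([.455,.19,.2],-.123)],91)
E
```

```text
t 1.0 p [ 0.1369 -0.5069  0.2268] rpy [-3.1416 -0.0002 -1.307 ] F [ 0.3777 -0.5736  0.0029] op 0.09199044783253246
[91, 0.0, -0.0, -43.3, -0.0, -0.0, -0.0],
[91, 0.0, -0.0, -43.3, -0.0, -0.0, -0.0],
[91, 0.0, -0.0, -43.3, -0.0, -0.0, -0.0],
[91, 0.0, -0.0, -43.3, -0.0, -0.0, -0.0],
[91, -33.4, -40.6, -0.0, -0.0, 0.0, -0.101],
[91, -29.1, -43.8, -0.0, -0.0, 0.0, -0.101],
[91, -24.6, -46.5, -0.0, -0.0, 0.0, -0.101],
[91, -19.7, -48.7, -0.0, -0.0, 0.0, -0.101],
[91, -14.7, -50.5, -0.0, -0.0, 0.0, -0.101],
[91, -9.5, -51.7, -0.0, -0.0, 0.0, -0.101],
[91, -18.0, -42.3, 20.0, 0.0, 0.0, -0.058],
[91, -15.5, -43.3, 20.0, 0.0, 0.0, -0.058],
[91, -13.0, -44.1, 20.0, 0.0, 0.0, -0.058],
[91, -10.5, -44.8, 20.0, 0.0, 0.0, -0.058],
[91, -7.9, -45.3, 20.0, 0.0, 0.0, -0.058],
[91, -5.2, -45.7, 20.0, 0.0, 0.0, -0.058],
[91, -2.6, -46.0, 20.0, 0.0, 0.0, -0.058],
[91, 0.1, -46.0, 20.0, 0.0, 0.0, -0.058],
[91, 2.7, -45.9, 20.0, 0.0, 0.0, -0.058],
[91, 5.4, -45.7, 20.0, 0.0, 0.0, -0.058],
```

move_arm --pt "91 0 0 -43 0 0 0" --pt "91 0 0 -43 0 0 0" --pt "91 0 0 -43 0 0 0" --pt "91 0 0 -43 0 0 0" --pt "91 -33 -41 0 0 0 -0.1" --pt "91 -29 -44 0 0 0 -0.1" --pt "91 -25 -46 0 0 0 -0.1" --pt "91 -20 -49 0 0 0 -0.1" --pt "91 -15 -50 0 0 0 -0.1" --pt "91 -10 -52 0 0 0 -0.1"

```text
time: 2.25
tool_pos: [0.3217, -0.2437, 0.404]
tool_rot: [-3.14, -0.002, -0.695]
contact_force: [0.6, 0.1, -0.8]
opening: 0.0907
```

Run:
```python
from h import *
plan([([.455,.19,.2],-.123)],91)
```

```text
t 2.25 p [ 0.3217 -0.2437  0.404 ] rpy [-3.1402 -0.0016 -0.6952] F [ 0.5625  0.1258 -0.7772] op 0.09074140500937254
[91, -17.6, -41.8, 20.4, -0.0, -0.0, -0.057],
[91, -15.2, -42.8, 20.4, -0.0, -0.0, -0.057],
[91, -12.7, -43.5, 20.4, -0.0, -0.0, -0.057],
[91, -10.2, -44.2, 20.4, -0.0, -0.0, -0.057],
[91, -7.6, -44.7, 20.4, -0.0, -0.0, -0.057],
[91, -5.0, -45.1, 20.4, -0.0, -0.0, -0.057],
[91, -2.4, -45.3, 20.4, -0.0, -0.0, -0.057],
[91, 0.1, -45.4, 20.4, -0.0, -0.0, -0.057],
[91, 2.7, -45.3, 20.4, -0.0, -0.0, -0.057],
[91, 5.3, -45.1, 20.4, -0.0, -0.0, -0.057],
```

move_arm --pt "91 -18 -42 20 0 0 -0.057" --pt "91 -15 -43 20 0 0 -0.057" --pt "91 -13 -43 20 0 0 -0.057" --pt "91 -10 -44 20 0 0 -0.057" --pt "91 -8 -45 20 0 0 -0.057" --pt "91 -5 -45 20 0 0 -0.057" --pt "91 -2 -45 20 0 0 -0.057" --pt "91 0 -45 20 0 0 -0.057" --pt "91 3 -45 20 0 0 -0.057" --pt "91 5 -45 20 0 0 -0.057"

```text
time: 3.5
tool_pos: [0.4556, 0.2051, 0.2007]
tool_rot: [3.139, -0.013, -0.104]
contact_force: [0.2, 0.2, 0.7]
opening: 0.091
```

Run:
```python
from h import *
s=snap('side');t=snap('top')
o=robot.observe();print(proj(s,[o['tool_pos']]),proj(t,[o['tool_pos']]))
crop(s,190,170,150,150,5,'s3.png',proj(s,[o['tool_pos']]))
plan([([.455,.19,.12],-.123),([.455,.19,.041],-.123)],91)
```

```text
[[250.6594 243.7096]] [[222.4485 217.4703]]
t 3.6 p [0.4547 0.2067 0.1988] rpy [ 3.1389 -0.009  -0.1012] F [ 0.2722 -0.0251  0.1693] op 0.09073763730105756
[91, 0.6, 8.2, 39.4, 0.001, -0.004, 0.011],
[91, 0.9, 8.2, 39.4, 0.001, -0.004, 0.011],
[91, 0.0, -0.0, 39.5, 0.0, 0.0, 0.0],
[91, -0.0, -0.0, 39.5, 0.0, 0.0, 0.0],
```

View pics/s3.png

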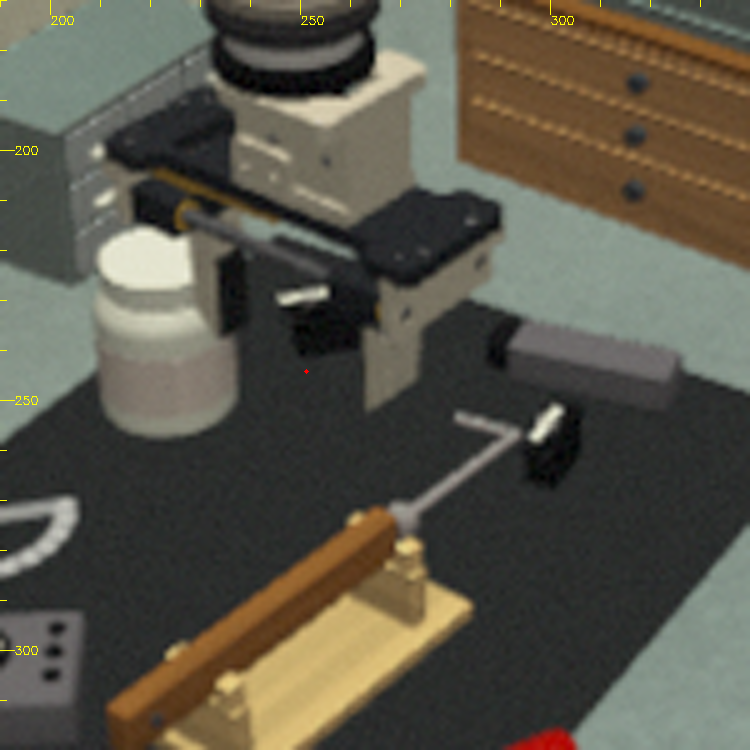

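The only other candidate is the blue cradle (side ~(265,395), top ~(158,280)), which is empty. The plywood one at side ~(250,305), top ~(230,219) carries the pole, so it is the real one, and the crop confirms it. The TCP projection falls midway between the fingertips. Descending now.

move_arm --pt "91 0 8 39 0 -0.004 0.011" --pt "91 0 8 39 0 -0.004 0.011" --pt "91 0 0 30 0 0 0" --pt "91 0 0 0 0 0 0"

```text
time: 4.1
tool_pos: [0.4545, 0.1897, 0.0896]
tool_rot: [3.139, -0.004, -0.123]
contact_force: [-0.4, -0.5, -0.4]
opening: 0.091
```

Run:
```python
from h import *
s=snap('side','x.png');t=snap('top')
crop(s,190,200,130,130,5,'s4.png'); crop(t,180,160,140,90,5,'t4.png')
plan([([.4554,.19,.041],-.123)],91)
```

```text
t 4.2 p [0.4563 0.1904 0.0918] rpy [ 3.1413 -0.0084 -0.1229] F [ 0.5342 -0.767   0.3645] op 0.09128913868091408
[91, -1.3, 0.5, 50.8, 0.0, -0.008, 0.0],
```

View pics/s4.png

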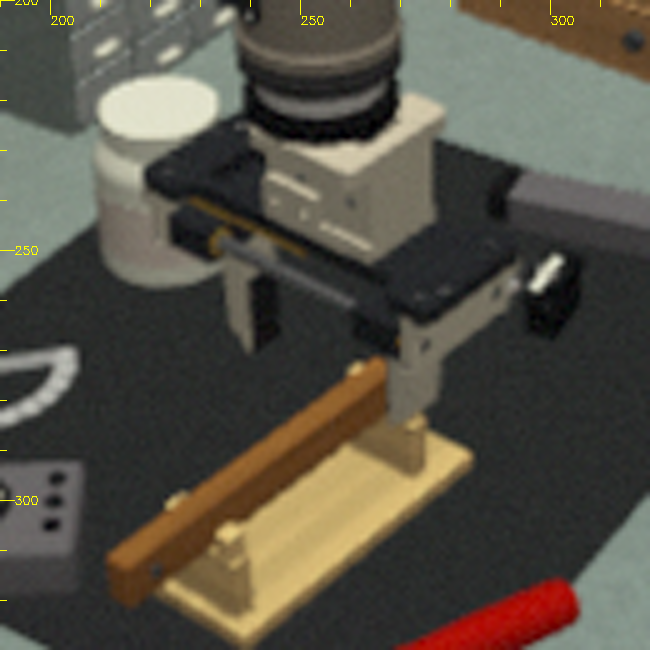

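View pics/t4.png

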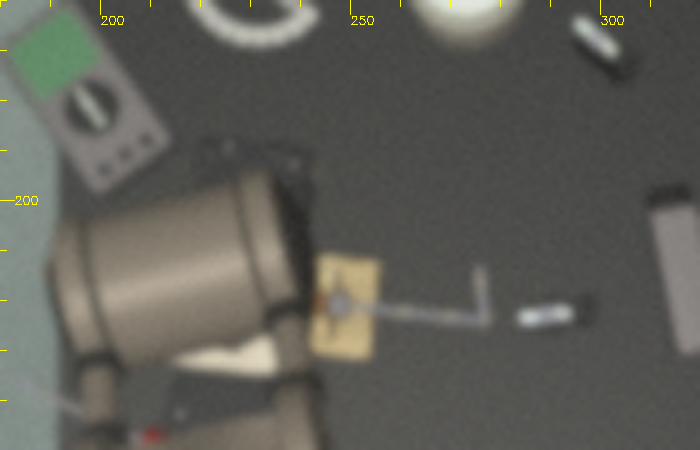

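move_arm --pt "91 -1 0 30 0 -0.008 0" --pt "91 0 0 20 0 0 0" --pt "91 0 0 0 0 0 0"

```text
time: 4.58
tool_pos: [0.4599, 0.1913, 0.0465]
tool_rot: [-3.138, -0.011, -0.123]
contact_force: [-0.8, 0.9, -0.4]
opening: 0.0907
```

Run:
```python
from h import *
s=snap('side');crop(s,190,200,130,130,5,'s5.png')
plan([([.4554,.19,.041],-.123)],91)
```

```text
t 4.62 p [0.4606 0.1915 0.0473] rpy [-3.1373 -0.0125 -0.1231] F [-0.095   0.481   0.4679] op 0.0910362023090139
[91, -5.0, 2.1, 6.2, -0.004, -0.012, -0.0],
```

View pics/s5.png

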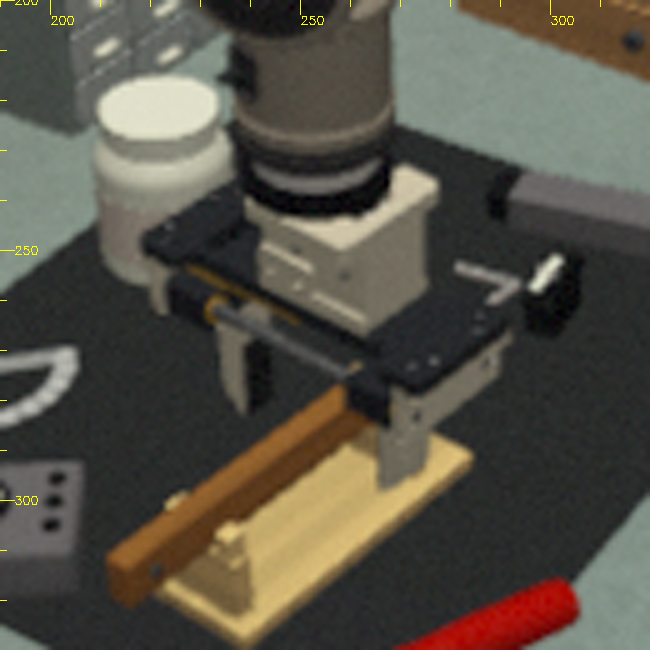

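move_arm --pt "91 -4 2 5 -0.004 -0.012 0" --pt "70 0 0 0 0 0 0" --pt "45 0 0 0 0 0 0" --newtons 5

```text
time: 5.0
tool_pos: [0.458, 0.1904, 0.045]
tool_rot: [-3.14, -0.005, -0.123]
contact_force: [0.3, -0.2, -0.1]
opening: 0.0756
```

Run:
```python
from h import *
plan([([.4565,.19,.041],-.123)],20)
```

```text
t 5.0 p [0.458  0.1904 0.045 ] rpy [-3.1397 -0.0047 -0.1229] F [ 0.3423 -0.2282 -0.0825] op 0.07563150036160896
[20, -1.4, 0.5, 4.0, -0.002, -0.005, 0.0],
```

move_arm --pt "40 -1 0 4 0 -0.005 0" --pt "24 0 0 0 0 0 0" --pt "10 0 0 0 0 0 0" --pt "10 0 0 0 0 0 0" --pt "10 0 0 0 0 0 0" --pt "10 0 0 0 0 0 0" --pt "10 0 0 0 0 0 0" --pt "10 0 0 0 0 0 0"

```text
time: 6.0
tool_pos: [0.4569, 0.1905, 0.0409]
tool_rot: [-3.14, 0.001, -0.123]
contact_force: [0.5, -0.4, -0.5]
opening: 0.0155
```

move_arm --pt "10 0 0 0 0 0 0" --pt "10 0 0 0 0 0 0" --newtons 55

```text
time: 6.25
tool_pos: [0.4569, 0.1905, 0.0409]
tool_rot: [-3.14, 0.001, -0.123]
contact_force: [0.1, 0.5, 0.0]
opening: 0.0159
```

Run:
```python
from h import *
s=snap('side');crop(s,190,200,130,130,5,'s6.png')
t=snap('top');crop(t,240,190,60,50,10,'t6.png')
plan([([.4569,.1905,.15],-.123)],10)
```

```text
t 6.35 p [0.4569 0.1906 0.0409] rpy [-3.1397  0.0007 -0.1226] F [-0.2263  0.2747 -0.3644] op 0.015450812453560772
[10, -0.0, -0.1, -54.5, -0.001, 0.0, 0.0],
[10, -0.0, -0.0, -54.5, -0.001, 0.0, 0.0],
```

View pics/s6.png

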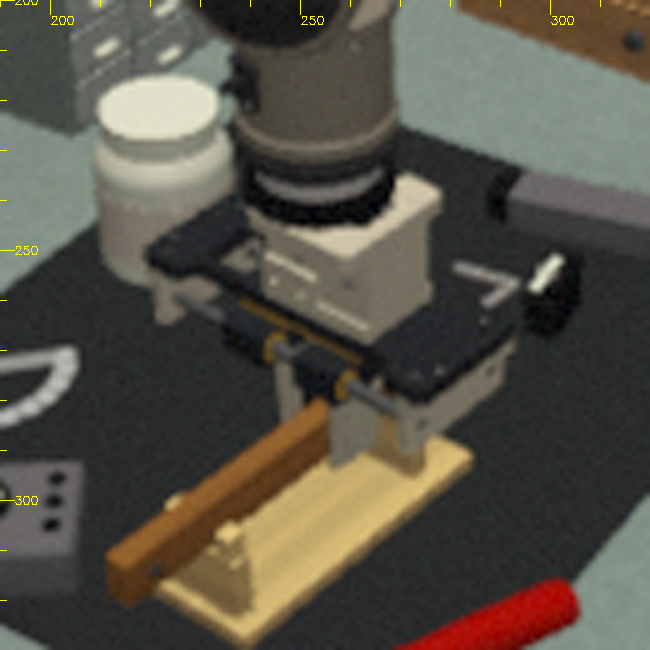

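View pics/t6.png

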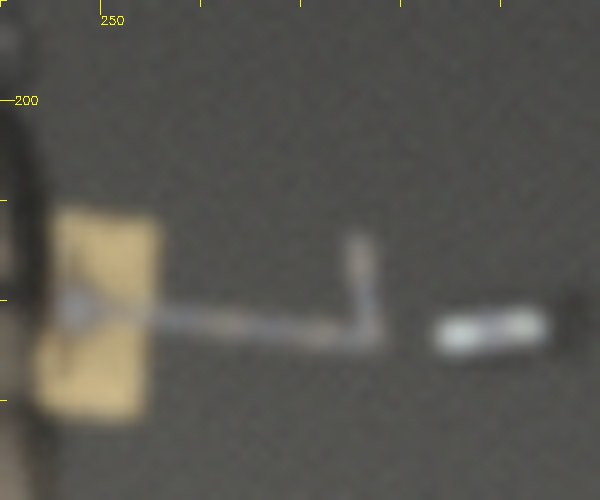

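move_arm --pt "10 0 0 -30 0 0 0" --pt "10 0 0 -40 0 0 0" --pt "10 0 0 -50 0 0 0" --pt "10 0 0 -50 0 0 0" --pt "10 0 0 -50 0 0 0" --pt "10 0 0 -30 0 0 0" --pt "10 0 0 0 0 0 0"

```text
time: 7.22
tool_pos: [0.4553, 0.1894, 0.2956]
tool_rot: [3.141, 0.008, -0.123]
contact_force: [-0.4, -0.2, -2.6]
opening: 0.0155
```

Run:
```python
from h import *
s=snap('side');crop(s,190,100,160,150,5,'s7.png')
t=snap('top');crop(t,200,160,140,90,5,'t7.png')
plan([([.46,-.10,.291],-.099)],10,maxmm=45)
```

```text
t 7.33 p [0.4541 0.1891 0.2928] rpy [ 3.1385  0.0133 -0.1235] F [-0.1165  0.0754 -2.1278] op 0.015482642851345292
[10, 5.9, 40.9, 0.3, 0.0, 0.002, -0.003],
[10, 5.8, 40.9, 0.3, 0.0, 0.002, -0.003],
[10, 5.6, 40.9, 0.3, 0.0, 0.002, -0.003],
[10, 5.5, 40.9, 0.3, 0.0, 0.002, -0.003],
[10, 5.4, 41.0, 0.3, 0.0, 0.002, -0.003],
[10, 5.2, 41.0, 0.3, 0.0, 0.002, -0.003],
[10, 5.1, 41.0, 0.3, 0.0, 0.002, -0.003],
```

View pics/s7.png

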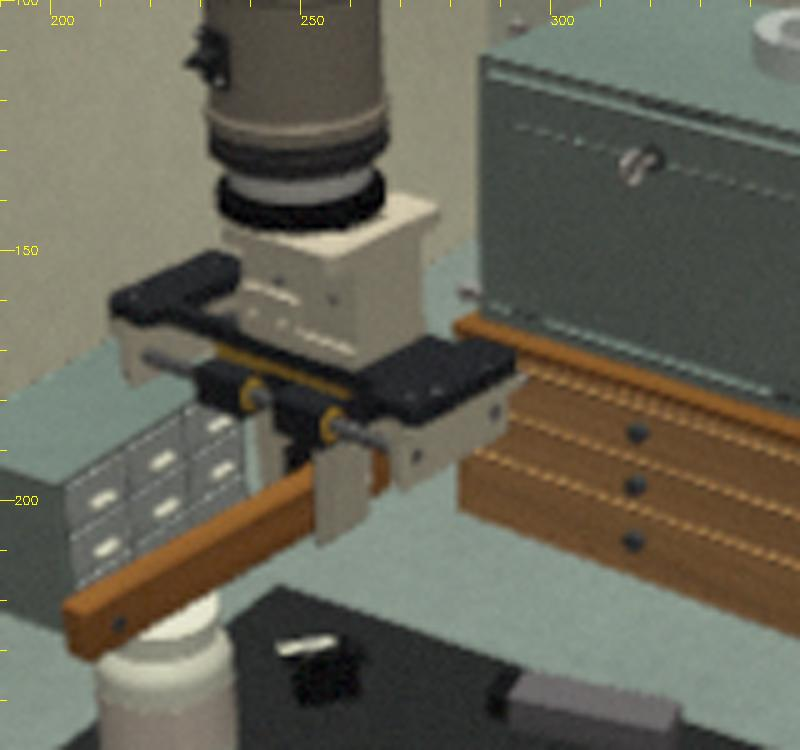

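View pics/t7.png

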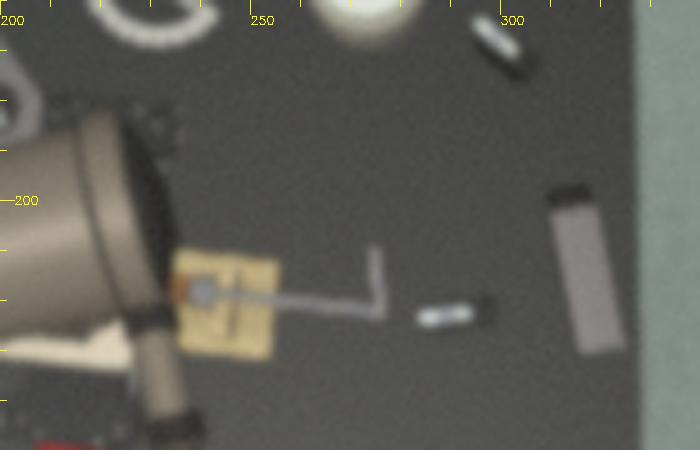

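```bash
cat >> h.py <<'E'
def polepts(L=.0,zoff=.0188,yaw=0,pitch=0,pts=None):
    """world points of pole model; grip at pole x=L; tool y=pole x, tool x = pole y"""
    o=robot.observe();r=rot(o['tool_rot']);p=np.array(o['tool_pos'])
    if pts is None: pts=[[-.130,-.008,.028],[-.130,.008,.028],[.07,-.008,.028],[-.13,-.008,0],[.07,-.008,0],[.07,0,.014],[.18,0,.014],[.172,.034,.014]]
    q=np.array(pts)-[L,0,.014]
    q=R.from_euler('zy',[yaw,pitch]).apply(q)
    # pole(x,y,z)->tool (y,x,-z)
    return p+r.apply(np.c_[q[:,1],q[:,0],-q[:,2]-zoff])
E
python3 - <<'E'
from h import *
s=snap('side');t=snap('top')
P=polepts(.025)
crop(s,190,100,160,150,5,'s7.png',proj(s,P))
crop(t,200,160,140,90,5,'t7.png',proj(t,P)); print(P)
print(robot.observe()['tool_pos'])
E
```

```text
[[0.4654 0.3439 0.3243]
 [0.4813 0.3419 0.3241]
 [0.4408 0.1454 0.3251]
 [0.465  0.3438 0.2963]
 [0.4403 0.1454 0.2971]
 [0.4485 0.1444 0.311 ]
 [0.435  0.0352 0.3114]
 [0.4697 0.039  0.3109]]
[0.4537 0.189  0.292 ]
```

View pics/s7.png

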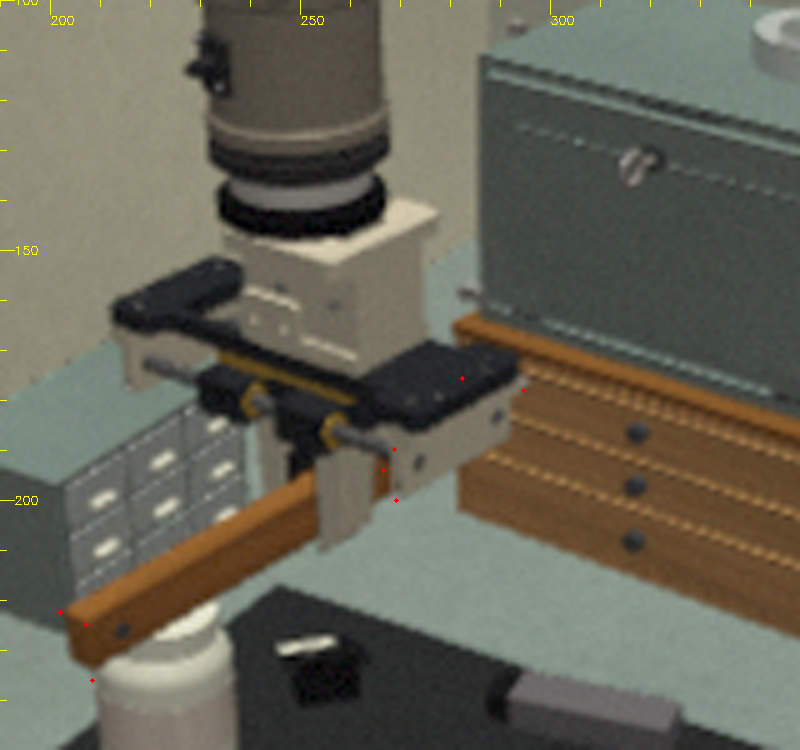

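View pics/t7.png

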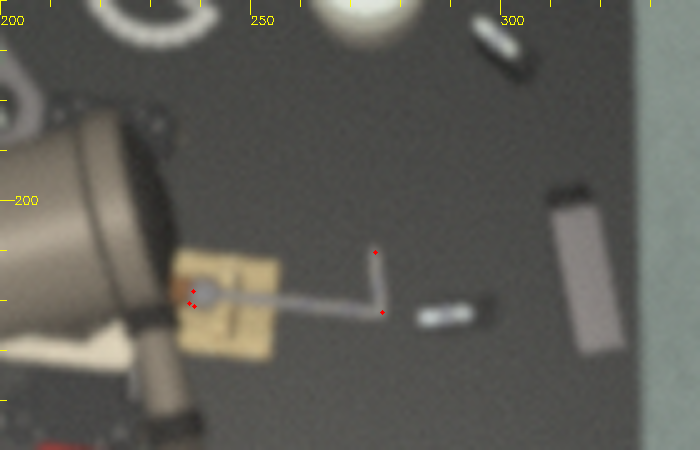

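move_arm --pt "10 6 30 0 0 0.002 -0.003" --pt "10 6 41 0 0 0.002 -0.003" --pt "10 6 41 0 0 0.002 -0.003" --pt "10 5 41 0 0 0.002 -0.003" --pt "10 5 41 0 0 0.002 -0.003" --pt "10 5 41 0 0 0.002 -0.003" --pt "10 5 30 0 0 0 -0.003" --pt "10 0 10 0 0 0 0"

```text
time: 8.43
tool_pos: [0.4559, -0.0955, 0.2784]
tool_rot: [3.139, 0.028, -0.099]
contact_force: [0.2, 0.3, -2.0]
opening: 0.0157
```

Run:
```python
from h import *
s=snap('side');t=snap('top')
P=polepts(.025)
crop(s,270,60,150,120,5,'s8.png',proj(s,P))
crop(t,340,150,70,60,10,'t8.png',proj(t,P)); print(P[-2:])
plan([([.46,-.10,.291],-.099)],10,maxmm=45)
```

```text
[[ 0.4412 -0.2488  0.298 ]
 [ 0.4758 -0.2442  0.297 ]]
t 8.53 p [ 0.4559 -0.0946  0.2787] rpy [ 3.1388  0.0282 -0.0984] F [-0.1348  0.0158 -3.0981] op 0.015709037627555517
[10, 4.3, 5.0, -12.4, 0.003, 0.028, 0.001],
```

View pics/s8.png

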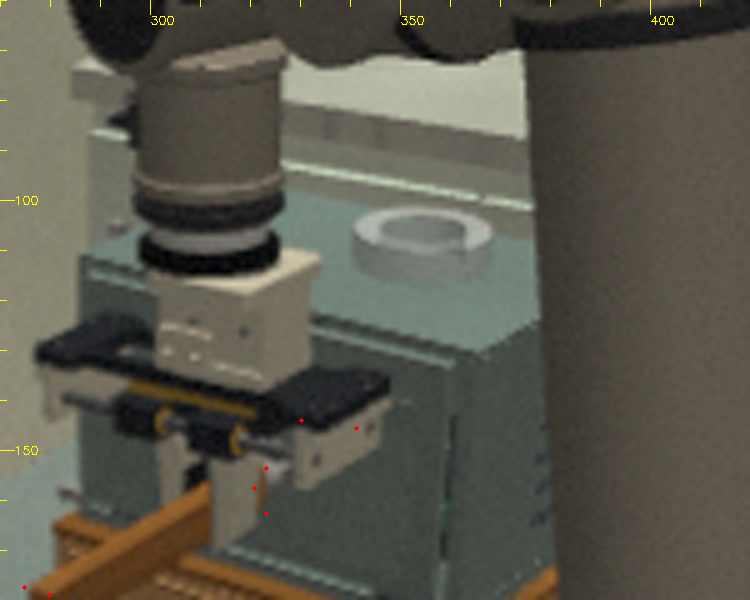

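View pics/t8.png

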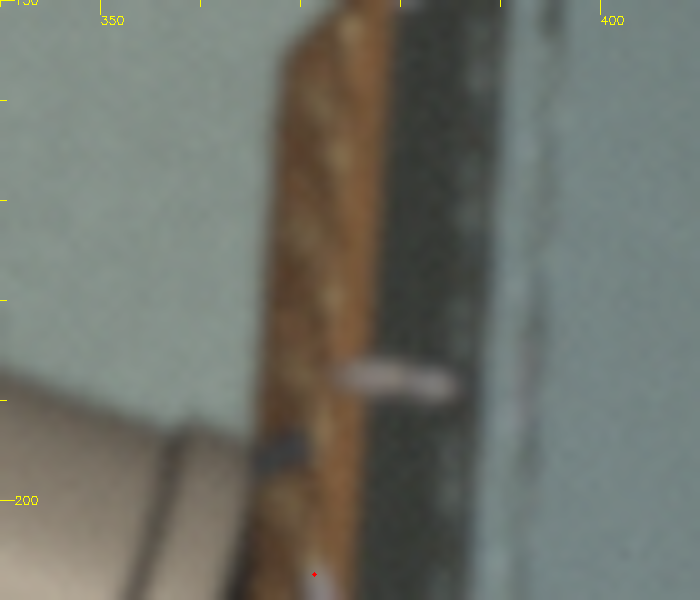

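move_arm --pt "10 10 5 -6 0.002 0.014 0" --pt "10 10 5 -6 0.001 0.014 0" --pt "10 5 0 0 0 0 0" --pt "10 0 0 0 0 0 0"

```text
time: 9.02
tool_pos: [0.4822, -0.105, 0.2911]
tool_rot: [-3.14, -0.002, -0.095]
contact_force: [-0.6, 0.1, -2.7]
opening: 0.0157
```

Run:
```python
from h import *
t=snap('top')
P=polepts(.025)
crop(t,355,170,60,50,12,'t9.png'); print(P[-2:],proj(t,P)[-2:]); print(back(t,[[377.2,187]],[.31]))
plan([([.485,-.105,.2905],-.099)],10,maxmm=45)
```

```text
[[ 0.4673 -0.2593  0.3097]
 [ 0.5019 -0.2546  0.3098]] [[377.0568 209.4969]
 [375.1369 197.6519]]
[[ 0.533  -0.2614  0.31  ]]
t 9.07 p [ 0.482  -0.105   0.2911] rpy [-3.1402 -0.0021 -0.0949] F [-0.6551  0.0421 -3.8036] op 0.015717719665660292
[10, 2.9, -0.3, 0.6, -0.001, -0.002, 0.004],
```

View pics/t9.png

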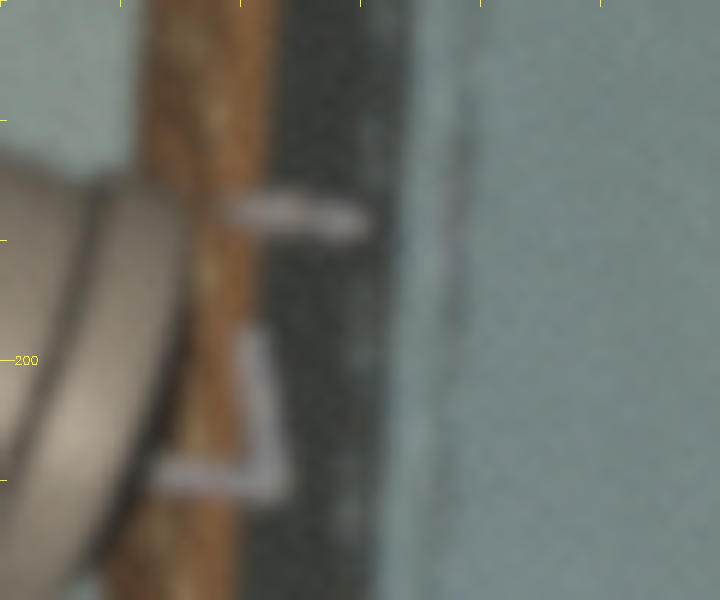

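Run:
```python
from h import *
t=snap('top');s=snap('side')
print(tri([t,s],[[377.2,187.2],[316.2,132.7]]))
# predicted side px for E at heights
for z in(.306,.31,.314): print(z,proj(s,[[.533,-.2614,z]]))
E=np.array([.533,-.2615,.310])
xt=np.array([np.cos(-.099),np.sin(-.099),0]);yt=np.array([np.sin(-.099),-np.cos(-.099),0])
Tin=E-.017*xt-.151*yt-[0,0,.0190]
d=.973*xt-.229*yt
print(Tin,d)
plan([(Tin-.045*d,-.099)],10);
plan([(Tin,-.099)],10)
```

```text
(array([ 0.5319, -0.2602,  0.3151]), np.float64(9.540522471820558e-05))
0.306 [[316.0034 135.2577]]
0.31 [[316.0422 134.052 ]]
0.314 [[316.0811 132.8432]]
[ 0.531  -0.1096  0.291 ] [0.9909 0.1317 0.    ]
t 9.18 p [ 0.4817 -0.1051  0.291 ] rpy [-3.1402 -0.0018 -0.0952] F [ 0.5788  0.0356 -2.4492] op 0.015787153100670102
[10, 5.7, 9.9, 0.0, -0.001, -0.002, 0.004],
t 9.18 p [ 0.4817 -0.1051  0.291 ] rpy [-3.1402 -0.0018 -0.0952] F [ 0.5788  0.0356 -2.4492] op 0.015787153100670102
[10, 49.5, -0.2, 0.1, -0.001, -0.002, 0.004],
```

move_arm --pt "10 6 10 0 -0.001 -0.002 0.004" --pt "10 0 0 0 0 0 0"

```text
time: 9.43
tool_pos: [0.4869, -0.1162, 0.291]
tool_rot: [-3.141, 0.001, -0.099]
contact_force: [0.5, 0.7, -2.1]
opening: 0.0154
```

Run:
```python
from h import *
t=snap('top')
P=polepts(.025,pts=[[.18,0,.014],[.176,.017,.014],[.172,.034,.014]])
crop(t,355,170,60,50,12,'t10.png'); print(P,proj(t,P))
plan([([.5310,-.1096,.291],-.099)],10,maxmm=15)
```

```text
[[ 0.4714 -0.2701  0.3097]
 [ 0.4887 -0.2678  0.3097]
 [ 0.506  -0.2655  0.3097]] [[380.7125 208.0514]
 [379.7705 202.1251]
 [378.8273 196.2087]]
t 9.47 p [ 0.4867 -0.1159  0.291 ] rpy [-3.1411  0.0007 -0.099 ] F [ 0.3565  0.3677 -3.1478] op 0.015529092801010225
[10, 14.5, -3.5, -0.0, -0.0, 0.0, -0.0],
[10, 14.5, -3.5, 0.0, -0.0, 0.0, -0.0],
[10, 14.5, -3.5, 0.0, -0.0, 0.0, -0.0],
```

View pics/t10.png

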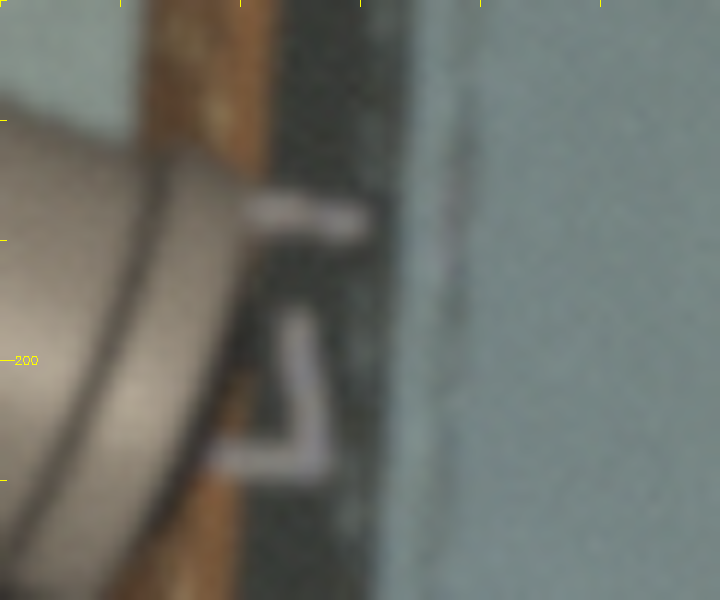

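move_arm --pt "10 10 -3.2 0 0 0 0" --pt "10 8 -2.1 0 0 0 0" --pt "10 4 -1 0 0 0 0" --pt "10 0 0 0 0 0 0"

```text
time: 9.98
tool_pos: [0.511, -0.1112, 0.2908]
tool_rot: [-3.141, 0.001, -0.099]
contact_force: [-0.1, -0.0, -1.8]
opening: 0.0153
```

Run:
```python
from h import *
t=snap('top');s=snap('side')
P=polepts(.025,pts=[[.18,0,.014],[.176,.017,.014],[.172,.034,.014]])
crop(t,355,170,60,50,12,'t11.png'); print(P,proj(t,P));crop(s,290,100,60,50,12,'s11.png')
plan([([.5310,-.1096,.291],-.099)],10,maxmm=15)
```

```text
[[ 0.4954 -0.2656  0.3095]
 [ 0.5127 -0.2633  0.3095]
 [ 0.53   -0.261   0.3095]] [[378.9325 199.8566]
 [377.9898 193.9448]
 [377.046  188.0435]]
t 10.07 p [ 0.5107 -0.1113  0.2909] rpy [-3.1408  0.0009 -0.0991] F [-0.7933  0.1746 -1.6358] op 0.015545726638135993
[10, 10.0, -1.9, -0.1, -0.0, 0.0, -0.0],
[10, 10.0, -1.9, -0.1, -0.0, 0.0, -0.0],
```

View pics/t11.png

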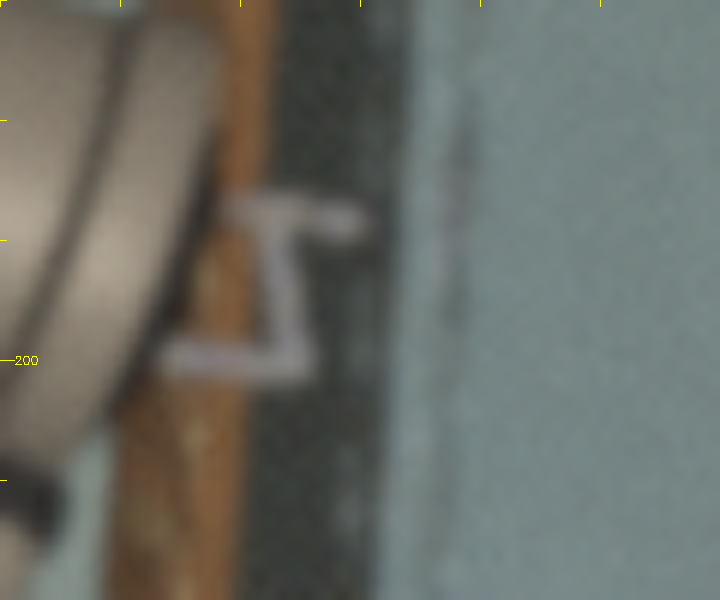

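View pics/s11.png

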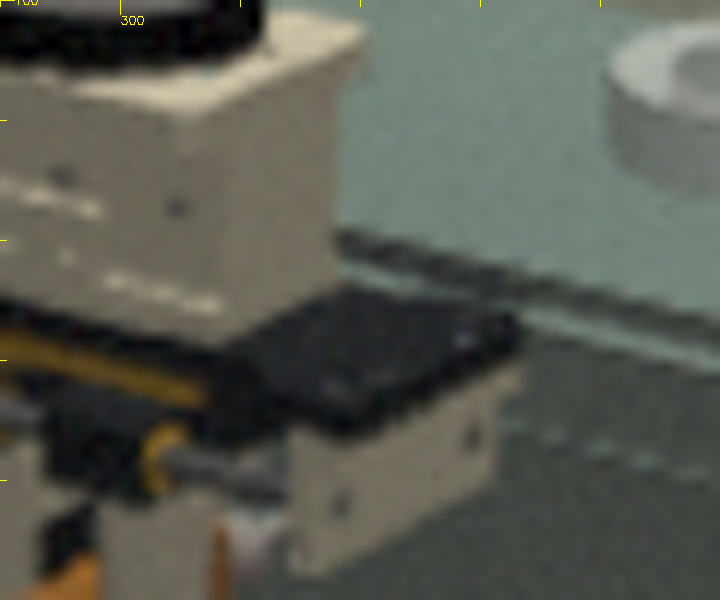

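move_arm --pt "10 5 -0.5 0 0 0 0" --pt "10 4 -1 0 0 0 0"

```text
time: 10.32
tool_pos: [0.52, -0.1108, 0.2911]
tool_rot: [-3.141, 0.001, -0.1]
contact_force: [0.6, -0.5, -1.9]
opening: 0.0155
```

Run:
```python
from h import *
t=snap('top')
crop(t,355,170,60,50,12,'t12.png')
plan([([.5310,-.1096,.291],-.099)],10,maxmm=15)
```

```text
t 10.38 p [ 0.5204 -0.1107  0.291 ] rpy [-3.1408  0.0004 -0.0994] F [-0.6182  0.5001 -2.1824] op 0.015621840098160217
[10, 10.5, -2.1, 0.0, -0.001, 0.0, -0.0],
```

View pics/t12.png

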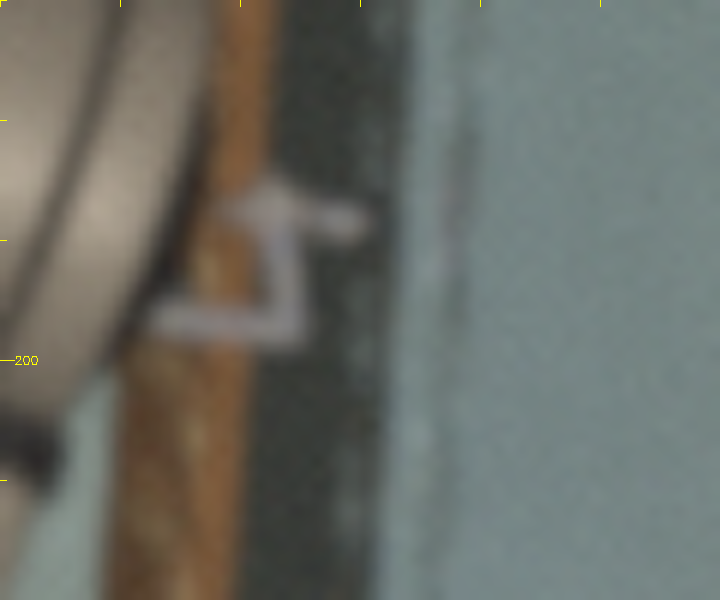

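move_arm --pt "10 5 -1 0 0 0 0" --pt "10 5 -1 0 0 0 0" --pt "10 0 0 0 0 0 0"

```text
time: 10.75
tool_pos: [0.5314, -0.1096, 0.291]
tool_rot: [-3.141, 0.0, -0.099]
contact_force: [-1.0, -0.3, -2.3]
opening: 0.0155
```

Run:
```python
from h import *
t=snap('top')
crop(t,355,170,60,50,12,'t13.png')
P=polepts(.025,pts=[[.18,0,.014],[.176,.017,.014],[.172,.034,.014]]);print(P)
plan([([.5310,-.1096,.291],-.099)],10,maxmm=15)
```

```text
[[ 0.5159 -0.2639  0.3096]
 [ 0.5332 -0.2616  0.3096]
 [ 0.5505 -0.2593  0.3096]]
t 10.8 p [ 0.5312 -0.1096  0.2909] rpy [-3.1408  0.0006 -0.0994] F [ 0.0729  0.2925 -2.4944] op 0.015879399821047
[10, -0.2, -0.0, -0.1, -0.001, 0.001, -0.0],
```

View pics/t13.png

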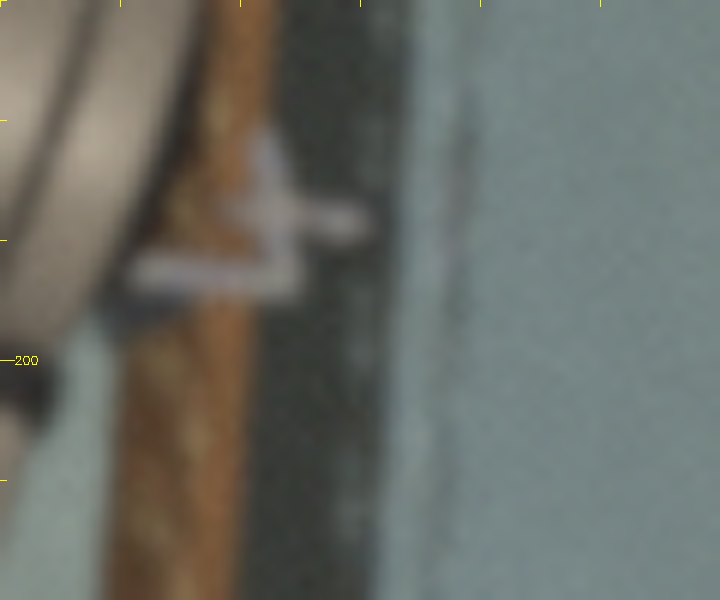

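move_arm --pt "10 0 -2 0.5 0 0 0" --pt "10 0 -2 0.5 0 0 0" --pt "10 0 -1 0.3 0 0 0"

```text
time: 11.18
tool_pos: [0.5315, -0.1044, 0.2896]
tool_rot: [-3.141, 0.001, -0.1]
contact_force: [0.8, -1.2, -2.2]
opening: 0.0159
```

move_arm --pt "10 0 -1 0.3 0 0 0" --pt "10 0 -1 0.3 0 0 0"

```text
time: 11.42
tool_pos: [0.5317, -0.1036, 0.2891]
tool_rot: [3.14, 0.0, -0.1]
contact_force: [-0.2, -5.6, -2.5]
opening: 0.0155
```

move_arm --pt "10 0 -1 0.3 0 0 0" --pt "10 0 -1 0.3 0 0 0"

```text
time: 11.68
tool_pos: [0.5319, -0.1035, 0.2886]
tool_rot: [3.136, -0.001, -0.102]
contact_force: [-0.7, -6.0, -2.8]
opening: 0.0157
```

Run:
```python
from h import *
t=snap('top')
crop(t,355,170,60,50,12,'t14.png')
plan([([.5310,-.1096,.291],-.099)],10,maxmm=15)
```

```text
t 11.72 p [ 0.5319 -0.1035  0.2885] rpy [ 3.1362 -0.0005 -0.1016] F [-0.0062 -6.2837 -2.288 ] op 0.015599953282086994
[10, -0.3, 6.2, -2.4, 0.005, -0.0, -0.003],
```

View pics/t14.png

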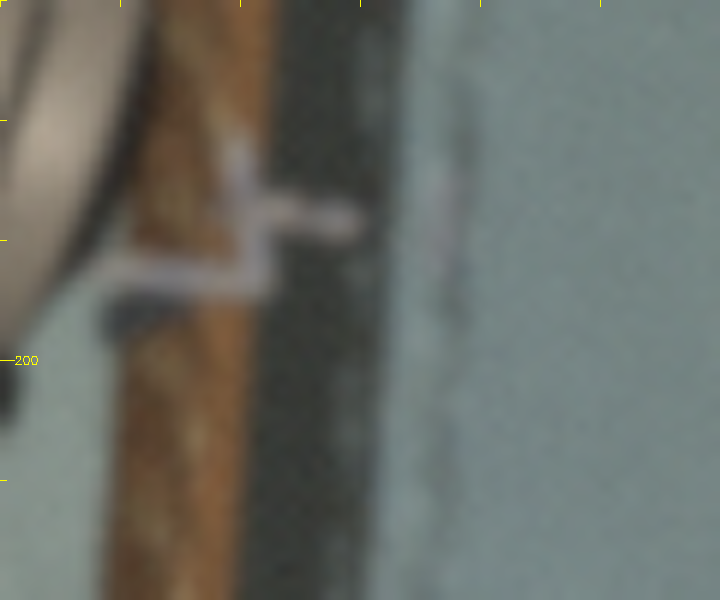

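move_arm --pt "10 0 -1.3 0.3 0.004 0 -0.002" --pt "10 0 -1.3 0.3 0 0 0"

```text
time: 11.98
tool_pos: [0.5322, -0.1034, 0.2883]
tool_rot: [3.136, -0.001, -0.101]
contact_force: [-0.3, -7.1, -1.9]
opening: 0.0158
```

move_arm --pt "10 0 -1.7 0.2 0.004 0 0"

```text
time: 12.1
tool_pos: [0.5324, -0.103, 0.2882]
tool_rot: [3.137, -0.002, -0.102]
contact_force: [0.2, -6.3, -1.7]
opening: 0.0154
```

Run:
```python
from h import *
t=snap('top');s=snap('side')
crop(t,355,170,60,50,12,'t15.png');crop(s,270,90,100,80,8,'s15.png')
plan([([.5310,-.1096,.291],-.099)],10,maxmm=15)
```

```text
t 12.2 p [ 0.5323 -0.1028  0.2883] rpy [ 3.138  -0.0018 -0.1023] F [-0.7757 -5.0212 -1.4003] op 0.01549036192474197
[10, -0.6, 6.9, -2.7, 0.004, -0.002, -0.003],
```

View pics/t15.png

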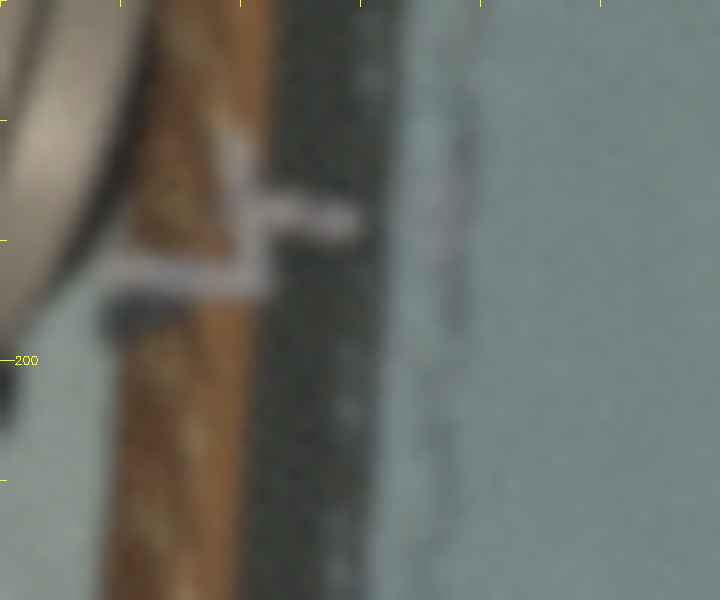

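View pics/s15.png

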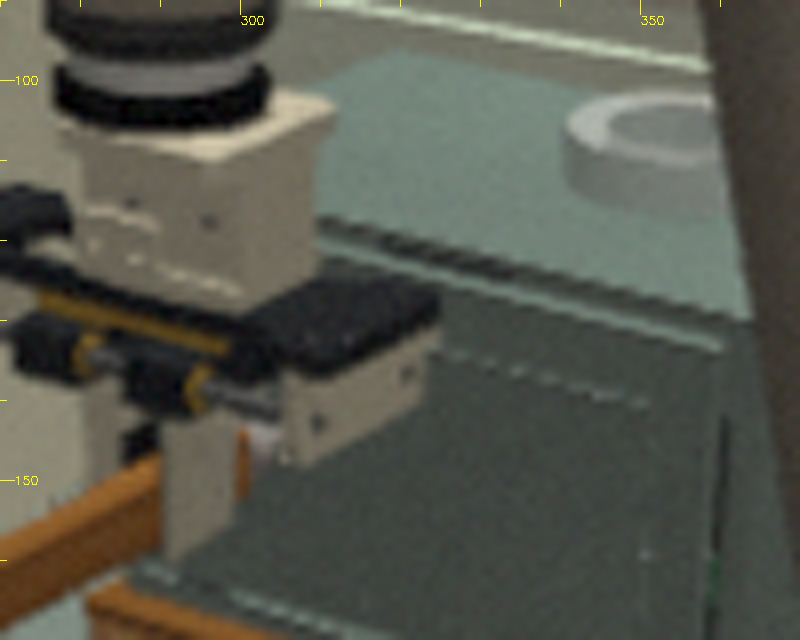

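move_arm --pt "10 0 -1.8 0.4 0.003 0 0" --pt "10 0 -1.8 0.4 0 0 0"

```text
time: 12.45
tool_pos: [0.5327, -0.101, 0.2878]
tool_rot: [3.138, -0.003, -0.104]
contact_force: [-0.5, -4.7, -2.3]
opening: 0.0156
```

move_arm --pt "10 0 -1.8 0.4 0.003 0 0" --pt "10 0 -1.8 0.4 0 0 0"

```text
time: 12.7
tool_pos: [0.533, -0.0971, 0.287]
tool_rot: [-3.141, -0.003, -0.104]
contact_force: [0.2, -2.1, -2.8]
opening: 0.0154
```

move_arm --pt "10 0 -3 1 0 0 0.002" --pt "10 0 -3 1 0 0.001 0.002" --pt "10 0 -3 1.2 0 0 0" --pt "10 0 -3 1.2 0 0 0"

```text
time: 13.2
tool_pos: [0.5343, -0.0822, 0.282]
tool_rot: [-3.138, -0.003, -0.107]
contact_force: [-0.2, 1.1, -2.1]
opening: 0.0155
```

Run:
```python
from h import *
t=snap('top');s=snap('side')
crop(t,345,130,70,110,7,'t16.png');crop(s,270,90,100,80,8,'s16.png')
plan([([.5310,-.1096,.291],-.099)],10,maxmm=15)
```

```text
t 13.3 p [ 0.5343 -0.0821  0.2819] rpy [-3.138  -0.0023 -0.1066] F [-0.2049  1.0747 -2.4995] op 0.015527670801186538
[10, -0.1, 13.8, -4.6, -0.002, -0.001, -0.004],
[10, -0.2, 13.8, -4.6, -0.002, -0.001, -0.004],
```

View pics/t16.png

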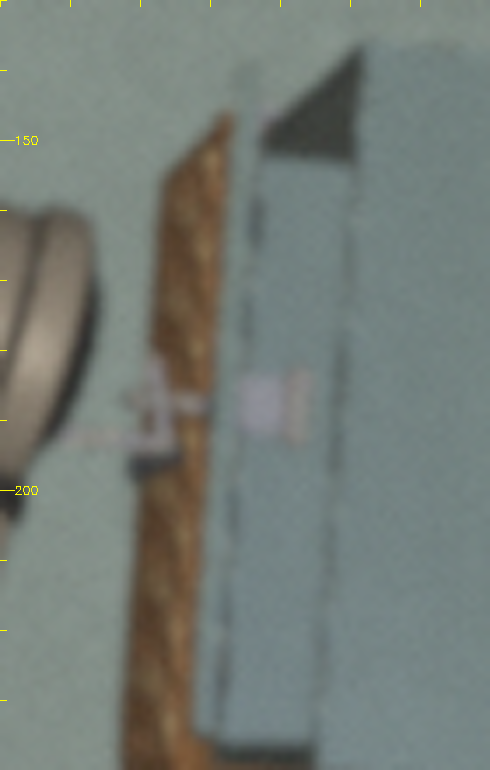

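View pics/s16.png

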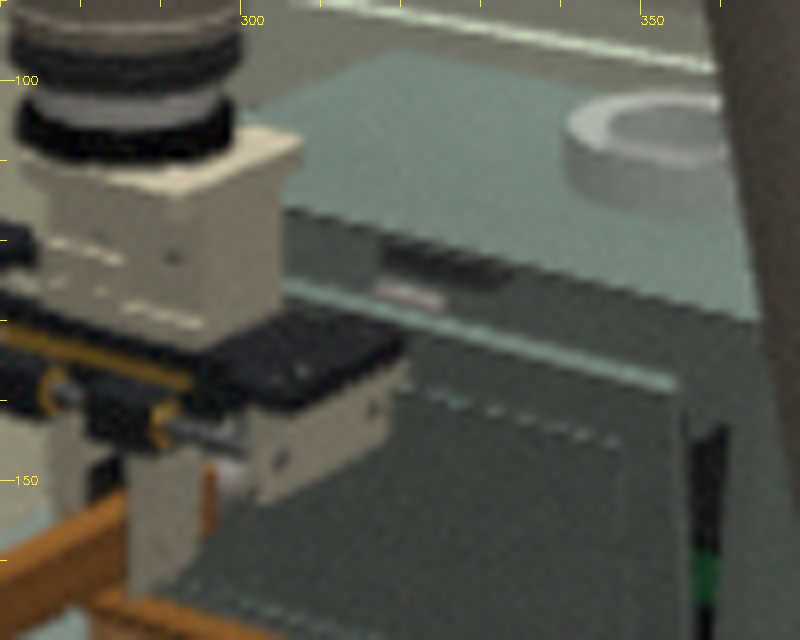

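move_arm --pt "10 0 -2.6 1.7 0 0 -0.002" --pt "10 0 -2.6 1.8 0 0 -0.002" --pt "10 0 -2.6 1.8 0 0 -0.002" --pt "10 0 -2.6 1.8 0 0 0" --pt "10 0 -2.6 1.8 0 0 0" --pt "10 0 -2.6 1.8 0 0 0"

```text
time: 14.05
tool_pos: [0.536, -0.0656, 0.2707]
tool_rot: [-3.138, -0.003, -0.1]
contact_force: [-0.2, -0.2, -2.4]
opening: 0.0158
```

```bash
cat >> h.py <<'E'
def arc(E=(.533,-.2615,.310)):
    """hatch angle & radius of prong about hinge per model"""
    P=polepts(.025,pts=[[.176,.017,.014]])[0]
    n=np.array([.099,.995,0]); H=np.array(E)-.037*n-[0,0,.140]
    v=P-H; out=v@n; up=v[2]; th=np.arctan2(out,up)-np.arctan2(.037,.140); r=np.hypot(out,up)
    print('prong out',round(out*1e3,1),'up',round(up*1e3,1),'theta',round(th,3),'r',round(r*1e3,1),'(144.8)', 'x-lat',round((P-np.array(E))@np.array([.995,-.099,0])*1e3,1))
E
python3 - <<'E'
from h import *
t=snap('top');arc()
crop(t,335,130,80,110,7,'t17.png')
plan([([.5310,-.1096,.291],-.099)],10,maxmm=35)
E
```

```text
prong out 81.5 up 118.7 theta 0.344 r 144.0 (144.8) x-lat 0.3
t 14.1 p [ 0.536  -0.0652  0.2704] rpy [-3.1376 -0.0023 -0.1002] F [-0.2014  1.0671 -2.08  ] op 0.015276805209032206
[10, -0.2, 22.3, -10.4, -0.002, -0.001, -0.001],
[10, -0.3, 22.3, -10.3, -0.002, -0.001, -0.001],
```

View pics/t17.png

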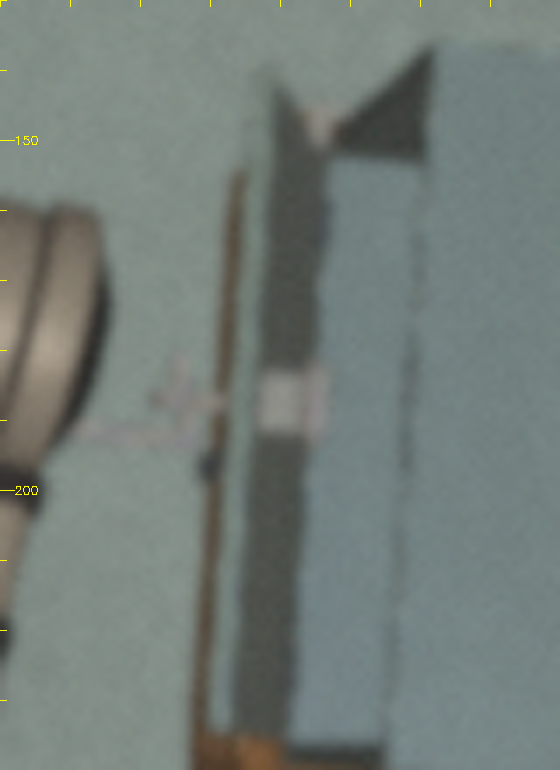

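move_arm --pt "10 0 -2.3 1.5 0 0 0" --pt "10 0 -2.3 1.6 0 0 0" --pt "10 0 -2.3 1.7 0 0 0"

```text
time: 14.48
tool_pos: [0.5367, -0.058, 0.2654]
tool_rot: [-3.138, -0.002, -0.1]
contact_force: [0.0, -0.0, -1.7]
opening: 0.0154
```

```bash
cat > chk.py <<'E'
from h import *
import sys
F=[]
for i in range(3):
    t=snap('top');F.append(robot.observe()['contact_force'])
arc();o=robot.observe();print(o['time'],np.mean(F,0),np.array(o['tool_rot']),np.array(o['tool_pos']))
crop(t,335,150,60,60,10,sys.argv[1])
E
python3 chk.py t18.png
```

```text
prong out 88.7 up 113.6 theta 0.404 r 144.1 (144.8) x-lat 0.4
14.625 [-0.1947 -0.1482 -1.9562] [-3.1377 -0.0022 -0.1002] [ 0.5367 -0.0581  0.2654]
```

View pics/t18.png

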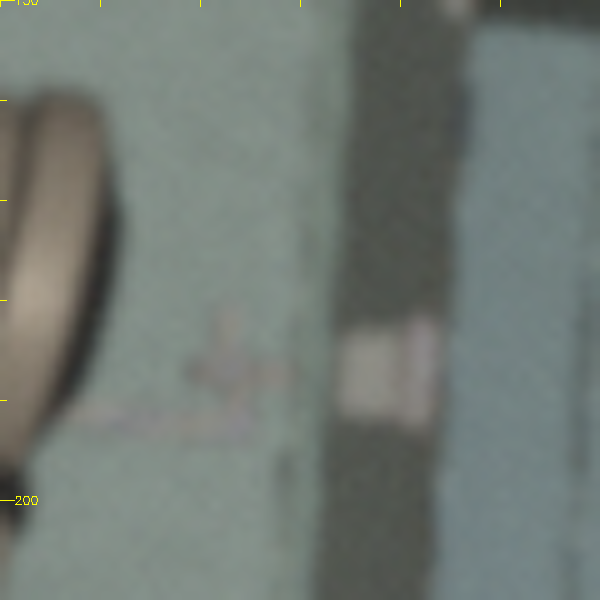

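move_arm --pt "10 0 -2.2 1.7 0 0 0" --pt "10 0 -2.2 1.8 0 0 0"

```text
time: 14.88
tool_pos: [0.5373, -0.0538, 0.2619]
tool_rot: [-3.138, -0.003, -0.101]
contact_force: [-0.9, -0.0, -1.7]
opening: 0.0155
```

```bash
python3 chk.py t19.png
```

```text
prong out 93.0 up 110.2 theta 0.443 r 144.2 (144.8) x-lat 0.5
15.025 [-0.0861  0.059  -2.3114] [-3.138  -0.0025 -0.1003] [ 0.5373 -0.0538  0.2619]
```

View pics/t19.png

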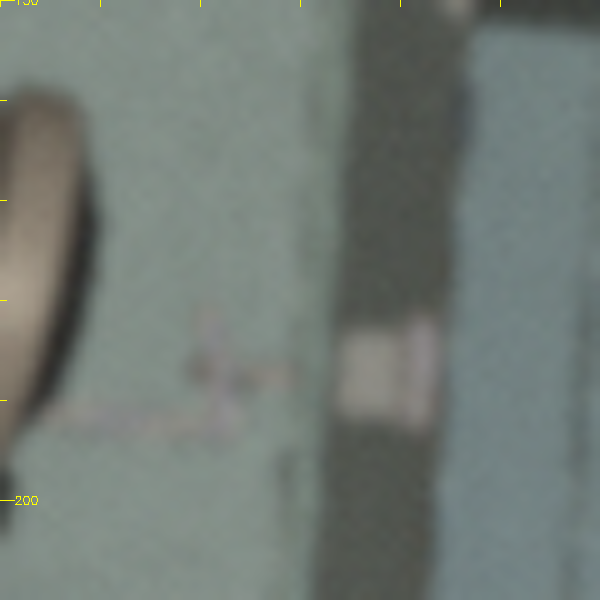

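Run:
```python
from h import *
t=snap('top')
n=np.array([.099,.995,0]);E=np.array([.533,-.2615,.310]);H=E-.037*n-[0,0,.140]
for th in(.2,.344,.38,.4,.42,.44):
    f=lambda o,u: H+n*(o*np.cos(th)+u*np.sin(th))+np.array([0,0,u*np.cos(th)-o*np.sin(th)])
    print(th,'eye',proj(t,[f(.037,.140)])[0],'outer free edge',proj(t,[f(.011,.163)])[0],'inner',proj(t,[f(-.001,.163)])[0])
```

```text
0.2 eye [367.3103 186.5898] outer free edge [376.4756 186.1016] inner [380.7305 186.3616]
0.344 eye [360.5692 186.4767] outer free edge [368.2609 185.7521] inner [372.44   185.9271]
0.38 eye [358.9611 186.4717] outer free edge [366.2554 185.6916] inner [370.3968 185.8447]
0.4 eye [358.0832 186.473 ] outer free edge [365.1523 185.6626] inner [369.2697 185.8036]
0.42 eye [357.2167 186.477 ] outer free edge [364.0579 185.637 ] inner [368.1491 185.7658]
0.44 eye [356.3622 186.4839] outer free edge [362.9728 185.6148] inner [367.0355 185.7313]
```

move_arm --pt "10 0 2.5 -2.5 0 0 0" --pt "10 0 0 0 0 0 0"

```text
time: 15.32
tool_pos: [0.5371, -0.0567, 0.2649]
tool_rot: [-3.138, -0.003, -0.1]
contact_force: [0.4, -0.2, -1.4]
opening: 0.0157
```

```bash
python3 chk.py t20.png
```

```text
prong out 90.4 up 112.8 theta 0.417 r 144.6 (144.8) x-lat 0.4
15.475 [ 0.1849  0.1977 -2.4066] [-3.1381 -0.0024 -0.1002] [ 0.537  -0.0564  0.2645]
```

View pics/t20.png

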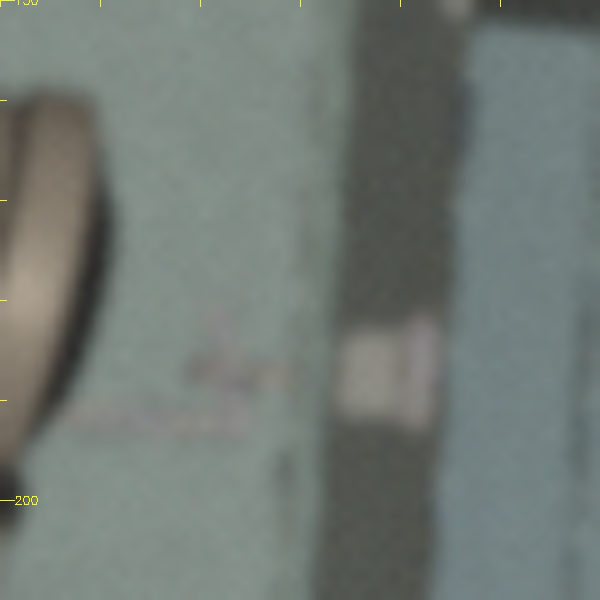

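Hatch unchanged and the prong is centred with no force. Withdrawing along the prong's axis.

move_arm --pt "10 -5 1.2 0 0 0 0" --pt "10 -6 1.4 0 0 0 0" --pt "10 -6 1.4 0 0 0 0"

```text
time: 15.85
tool_pos: [0.5185, -0.0587, 0.2643]
tool_rot: [-3.138, -0.002, -0.1]
contact_force: [0.2, 0.4, -2.2]
opening: 0.0155
```

```bash
python3 chk.py t21.png
```

```text
prong out 86.2 up 112.8 theta 0.395 r 142.0 (144.8) x-lat -17.4
16.0 [-0.7237 -0.1571 -2.0092] [-3.138  -0.0023 -0.1003] [ 0.5188 -0.0588  0.2645]
```

View pics/t21.png

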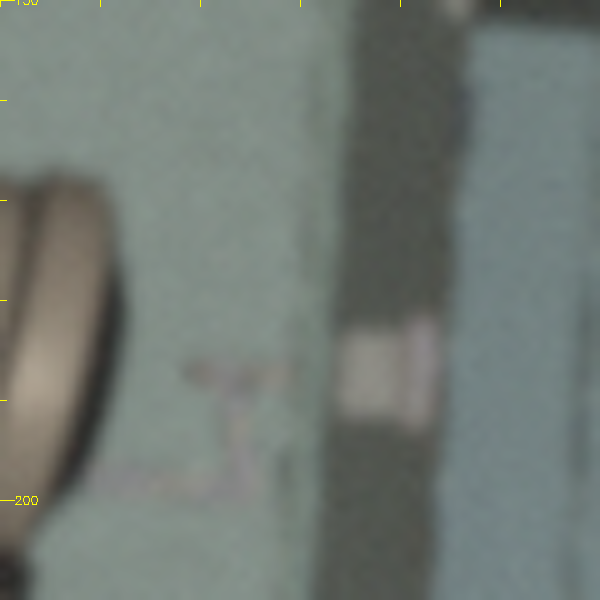

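move_arm --pt "10 -6 1.4 0 0 0 0" --pt "10 -8 1.6 0 0 0 0" --pt "10 -10 2 0 0 0 0" --pt "10 -12 0 0 0 0 0" --pt "10 -5 -15 0 0 0 0" --pt "10 0 -30 0 0 0 0" --pt "10 0 -30 0 0 0 0"

```text
time: 16.88
tool_pos: [0.4815, 0.0169, 0.265]
tool_rot: [-3.138, -0.003, -0.104]
contact_force: [1.2, 0.5, -2.3]
opening: 0.0158
```

Run:
```python
from h import *
t=snap('top');s=snap('side')
crop(t,320,120,130,130,6,'t22.png');crop(s,230,80,150,150,5,'s22.png',proj(s,polepts(.025)))
plan([([.4569,.1905,.22],-.123)],10,maxmm=40)
```

```text
t 16.98 p [0.4815 0.0185 0.265 ] rpy [-3.1366 -0.0029 -0.1007] F [-0.8357  0.1287 -1.6283] op 0.015410363325161049
[10, -8.4, -33.7, 9.1, -0.001, -0.001, 0.004],
[10, -8.5, -33.7, 9.1, -0.001, -0.001, 0.004],
[10, -8.7, -33.6, 9.1, -0.001, -0.001, 0.004],
[10, -8.8, -33.6, 9.1, -0.001, -0.001, 0.004],
[10, -8.9, -33.6, 9.0, -0.001, -0.001, 0.004],
```

View pics/t22.png

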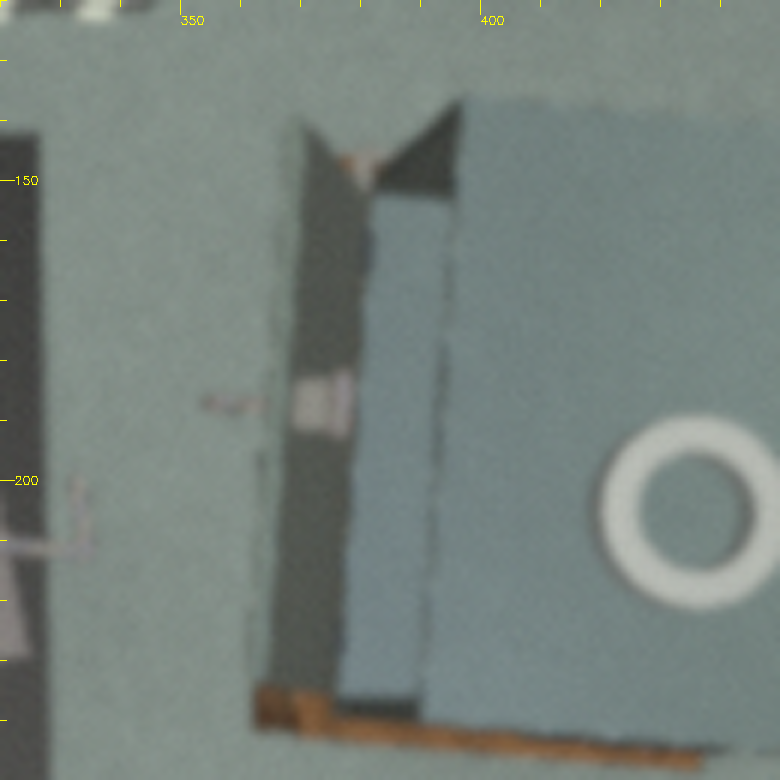

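View pics/s22.png

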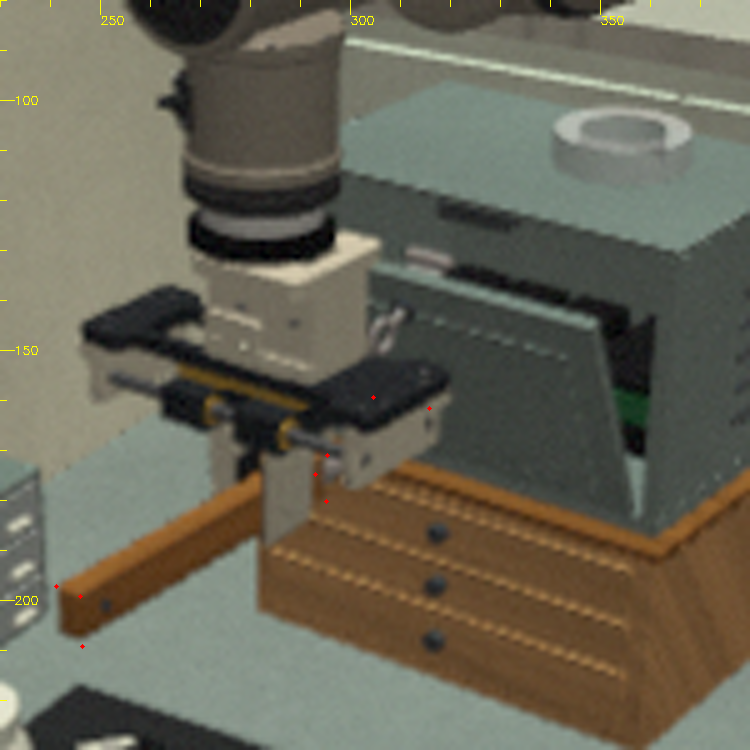

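move_arm --pt "10 -8 -34 5 0 0 0.004" --pt "10 -9 -34 8 0 0 0.004" --pt "10 -9 -34 8 0 0 0.004" --pt "10 -9 -34 8 0 0 0.004" --pt "10 -9 -33 8 0 0 0.004" --pt "10 0 0 0 0 0 0"

```text
time: 17.73
tool_pos: [0.4544, 0.1975, 0.2279]
tool_rot: [-3.137, -0.005, -0.12]
contact_force: [0.0, -0.1, -2.9]
opening: 0.0157
```

Run:
```python
from h import *
plan([([.4569,.1905,.12],-.123)],10,maxmm=40)
```

```text
t 17.73 p [0.4544 0.1975 0.2279] rpy [-3.1369 -0.005  -0.1205] F [ 0.0277 -0.1299 -2.8996] op 0.01565766255618335
[10, 0.9, 2.4, 36.0, -0.002, -0.002, 0.001],
[10, 1.0, 2.3, 36.0, -0.002, -0.002, 0.001],
[10, 1.1, 2.3, 36.0, -0.002, -0.002, 0.001],
```

move_arm --pt "10 1 2.4 36 -0.002 -0.002 0.001" --pt "10 1 2.4 36 -0.002 -0.002 0.001" --pt "10 1 2.3 34 -0.002 -0.002 0" --pt "10 0 0 0 0 0 0"

```text
time: 18.23
tool_pos: [0.4585, 0.1884, 0.1214]
tool_rot: [3.14, -0.004, -0.122]
contact_force: [0.8, -0.4, -2.1]
opening: 0.0154
```

Run:
```python
from h import *
t=snap('top');s=snap('side')
crop(t,190,190,110,60,7,'t23.png',proj(t,polepts(.025)));crop(s,190,200,130,130,5,'s23.png',proj(s,polepts(.025)))
plan([([.4569,.1905,.062],-.123)],10,maxmm=40)
```

```text
t 18.32 p [0.4605 0.1893 0.124 ] rpy [-3.1404 -0.0093 -0.1217] F [ 0.4757  0.4469 -2.1028] op 0.015758180433407497
[10, -2.2, -0.3, 31.0, -0.001, -0.005, 0.001],
[10, -2.0, -0.4, 31.0, -0.001, -0.005, 0.001],
```

View pics/s23.png

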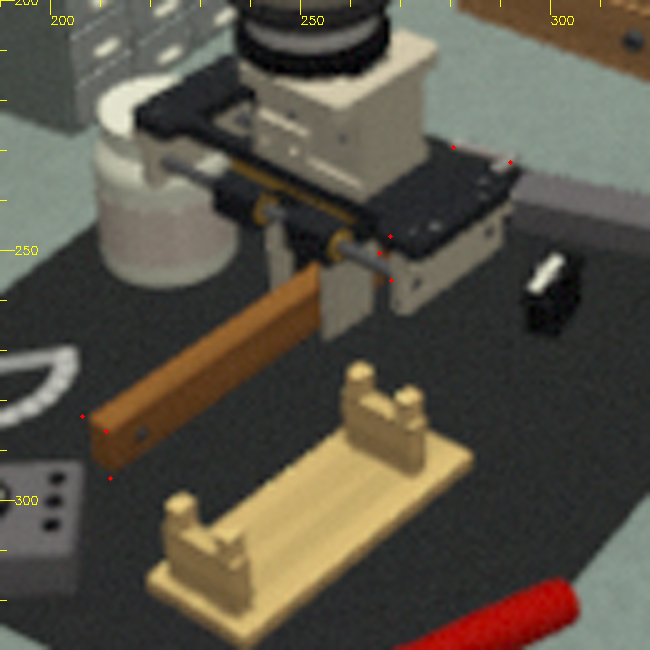

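View pics/t23.png

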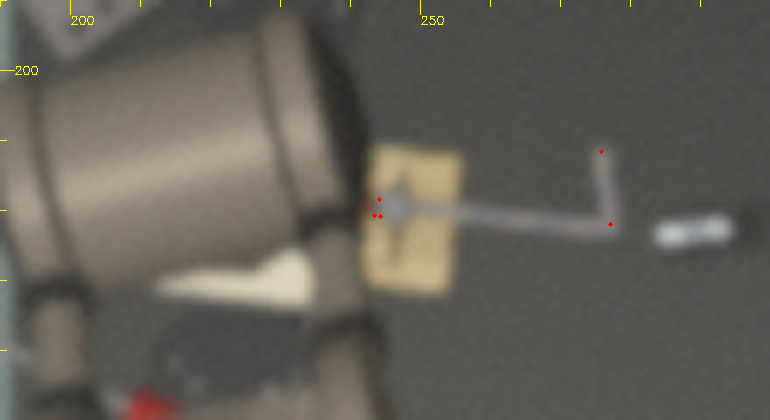

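move_arm --pt "10 -2 0 31 -0.001 -0.005 0.001" --pt "10 -1 0 25 -0.001 -0.004 0" --pt "10 0 0 0 0 0 0"

```text
time: 18.7
tool_pos: [0.4627, 0.1903, 0.0731]
tool_rot: [-3.138, -0.012, -0.123]
contact_force: [-0.5, -0.5, -1.8]
opening: 0.0161
```

Run:
```python
from h import *
plan([([.4569,.1905,.050],-.123)],10,maxmm=10)
```

```text
t 18.7 p [0.4627 0.1903 0.0731] rpy [-3.1381 -0.0118 -0.1231] F [-0.4514 -0.4501 -1.7888] op 0.016053565370702474
[10, -2.0, 0.2, 7.7, -0.001, -0.004, -0.0],
[10, -2.0, 0.2, 7.7, -0.001, -0.004, -0.0],
[10, -2.0, 0.2, 7.7, -0.001, -0.004, -0.0],
```

move_arm --pt "10 -5.7 0 4 -0.003 -0.011 0" --pt "10 0 0 0 0 0 0"

```text
time: 18.95
tool_pos: [0.4587, 0.1916, 0.0719]
tool_rot: [-3.139, -0.005, -0.123]
contact_force: [-1.4, -0.8, -2.5]
opening: 0.0155
```

Run:
```python
from h import *
plan([([.4569,.1905,.0415],-.123)],10,maxmm=5)
```

```text
t 18.95 p [0.4587 0.1916 0.0719] rpy [-3.1394 -0.0051 -0.1231] F [-1.3557 -0.7823 -2.5014] op 0.015535648458016603
[10, -0.3, 0.2, 4.3, -0.0, -0.001, -0.0],
[10, -0.3, 0.2, 4.3, -0.0, -0.001, -0.0],
[10, -0.3, 0.2, 4.3, -0.0, -0.001, -0.0],
[10, -0.3, 0.2, 4.3, -0.0, -0.001, -0.0],
[10, -0.3, 0.2, 4.3, -0.0, -0.001, -0.0],
[10, -0.2, 0.2, 4.3, -0.0, -0.001, -0.0],
[10, -0.2, 0.2, 4.3, -0.0, -0.001, -0.0],
```

move_arm --pt "10 -1.2 0.5 4 0 -0.003 0" --pt "10 -0.8 0.5 4 0 -0.002 0" --pt "10 -0.5 0.2 4 0 -0.001 0"

```text
time: 19.32
tool_pos: [0.4571, 0.191, 0.0609]
tool_rot: [-3.138, -0.002, -0.123]
contact_force: [-0.7, -0.2, -2.1]
opening: 0.0157
```

Run:
```python
from h import *
s=snap('side');crop(s,190,200,130,130,5,'s24.png')
plan([([.4569,.1905,.0415],-.123)],10,maxmm=5)
```

```text
t 19.38 p [0.4566 0.1908 0.0604] rpy [-3.1386 -0.0009 -0.1229] F [-0.1963 -0.7674 -3.31  ] op 0.015728097979984364
[10, 0.1, 0.1, 4.7, -0.001, -0.0, 0.0],
[10, 0.1, 0.1, 4.7, -0.001, -0.0, 0.0],
[10, 0.1, 0.1, 4.7, -0.001, -0.0, 0.0],
[10, 0.1, 0.1, 4.7, -0.001, -0.0, 0.0],
```

View pics/s24.png

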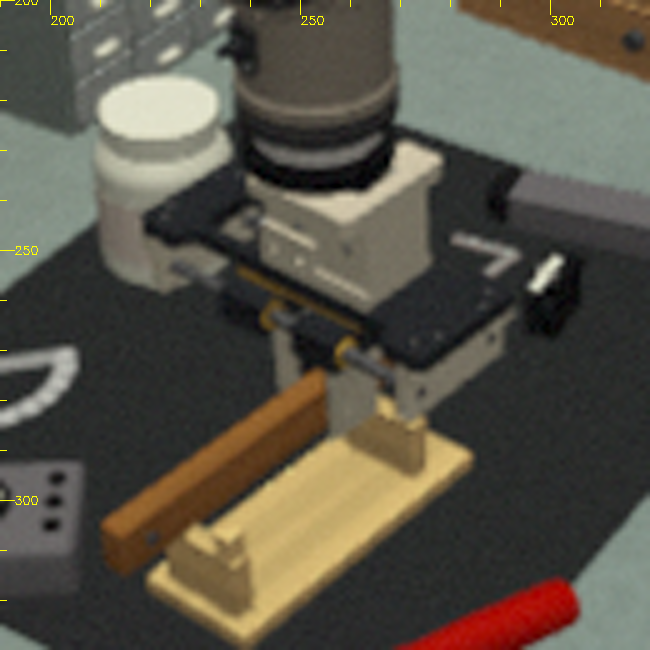

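move_arm --pt "10 0 0 4.5 0 0 0" --pt "10 0 0 4.5 0 0 0" --pt "10 0 0 4 0 0 0"

```text
time: 19.75
tool_pos: [0.4567, 0.1909, 0.0464]
tool_rot: [-3.139, -0.001, -0.123]
contact_force: [-0.1, 0.4, -2.5]
opening: 0.0156
```

Run:
```python
from h import *
s=snap('side');crop(s,190,200,130,130,5,'s25.png')
plan([([.4569,.1905,.0415],-.123)],10,maxmm=5)
```

```text
t 19.8 p [0.4564 0.1908 0.0459] rpy [-3.139   0.     -0.1229] F [-0.4313 -0.6069 -2.9338] op 0.01567493070576286
[10, 0.6, 0.2, 4.4, -0.003, 0.0, 0.0],
```

View pics/s25.png

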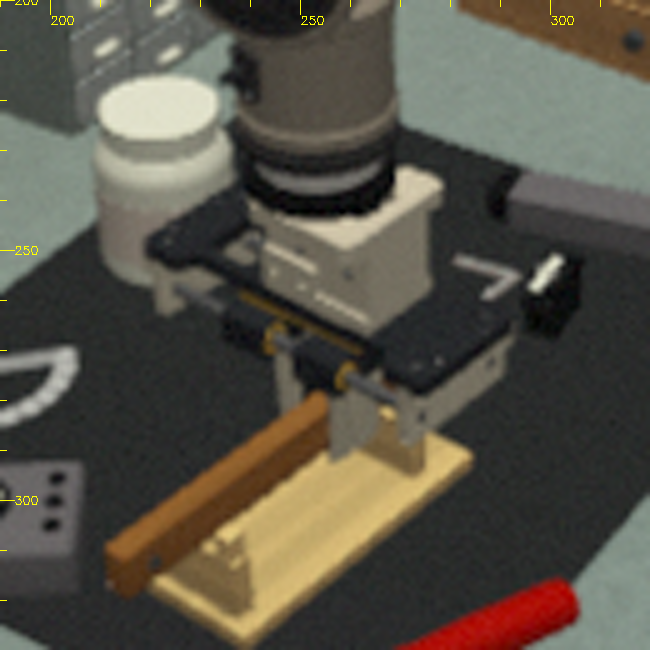

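move_arm --pt "10 0.4 0 2 0 0 0" --pt "10 0 0 1.5 0 0 0" --pt "10 0 0 1.2 0 0 0" --pt "10 0 0 0 0 0 0"

```text
time: 20.3
tool_pos: [0.457, 0.1908, 0.041]
tool_rot: [-3.139, -0.0, -0.123]
contact_force: [-0.3, 0.6, -2.3]
opening: 0.0159
```

move_arm --pt "10 0 0 0.3 0 0 0" --pt "14 0 0 0 0 0 0" --newtons 5

```text
time: 20.55
tool_pos: [0.457, 0.1908, 0.041]
tool_rot: [-3.139, -0.001, -0.123]
contact_force: [-0.5, -0.2, -2.9]
opening: 0.0158
```

move_arm --pt "18 0 0 0 0 0 0" --pt "22 0 0 0 0 0 0" --pt "35 0 0 0 0 0 0" --pt "50 0 0 0 0 0 0" --pt "50 0 0 0 0 0 0"

```text
time: 21.18
tool_pos: [0.4578, 0.191, 0.0414]
tool_rot: [-3.138, -0.002, -0.123]
contact_force: [-0.1, -0.5, 0.4]
opening: 0.047
```

Run:
```python
from h import *
s=snap('side');crop(s,190,200,130,130,5,'s26.png')
t=snap('top');crop(t,240,190,60,50,10,'t26.png')
plan([([.4569,.1905,.0415],-.123)],10,maxmm=5)
```

```text
t 21.27 p [0.4578 0.191  0.0414] rpy [-3.138  -0.0022 -0.123 ] F [-0.4058 -0.3919 -0.2182] op 0.04921825903845045
[10, -0.8, 0.6, -0.1, -0.004, -0.002, 0.0],
```

View pics/s26.png

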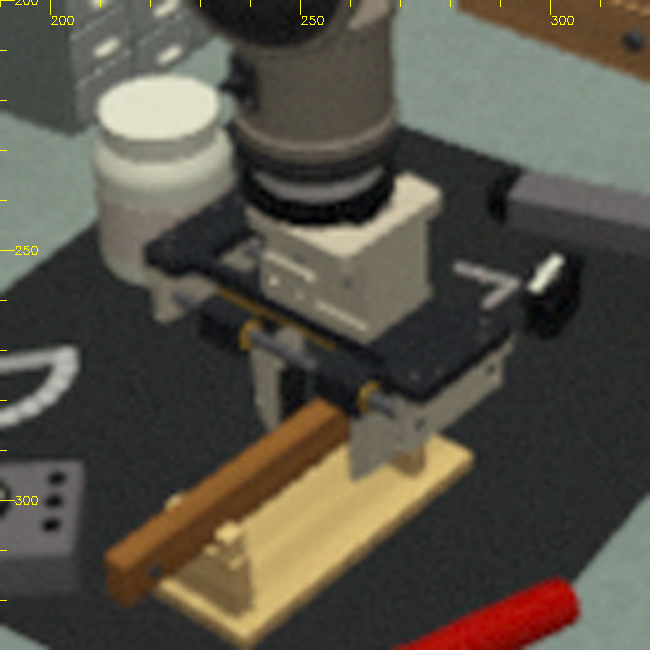

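View pics/t26.png

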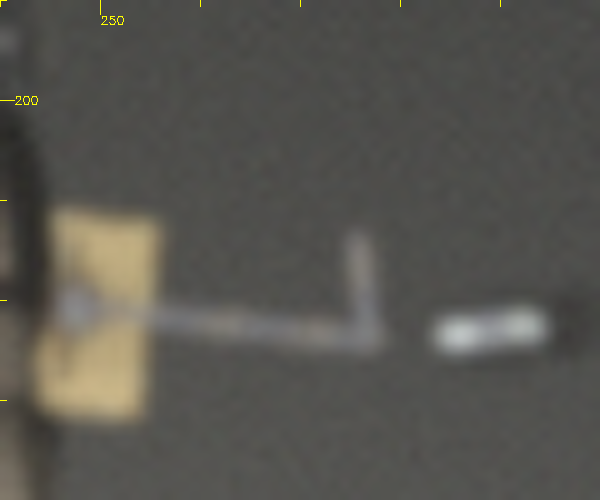

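Identical to the initial lie. I'll lift straight up, keeping the fingers at this width so they stay between the posts.

move_arm --pt "50 -0.5 0 -15 0 0 0" --pt "50 0 0 -25 0 0 0" --pt "50 0 0 -40 0 0 0" --pt "50 0 0 -50 0 0 0" --pt "50 0 0 -50 0 0 0" --pt "50 0 0 -50 0 0 0" --pt "50 -40 0 -30 0 0 0" --pt "50 -40 0 0 0 0 0" --pt "50 0 0 0 0 0 0"

```text
time: 22.4
tool_pos: [0.3738, 0.1999, 0.3185]
tool_rot: [-3.134, -0.01, -0.124]
contact_force: [0.5, -0.5, 0.2]
opening: 0.0502
```

Run:
```python
from h import *
s=snap('side','side9.png');t=snap('top','top9.png');crop(s,190,200,130,130,5,'s27.png');crop(t,180,190,130,80,6,'t27.png')
plan([([.4569,.1905,.3],-.123)],50,maxmm=50)
```

```text
t 22.5 p [0.376  0.1997 0.3179] rpy [-3.1345 -0.0099 -0.1248] F [-0.588  -0.0286  0.1674] op 0.04999280315698621
[50, 40.6, -0.4, 9.4, -0.004, -0.005, -0.001],
[50, 40.7, -0.4, 9.2, -0.004, -0.005, -0.001],
```

View pics/side9.png

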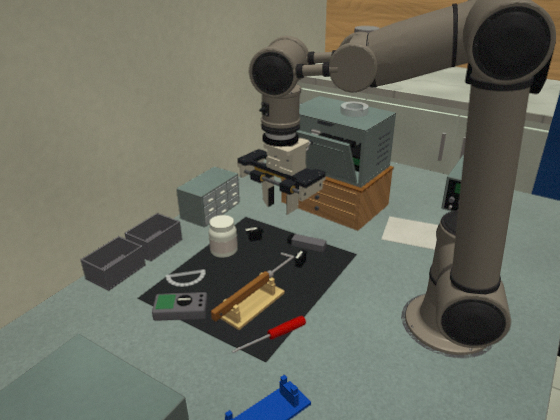

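View pics/t27.png

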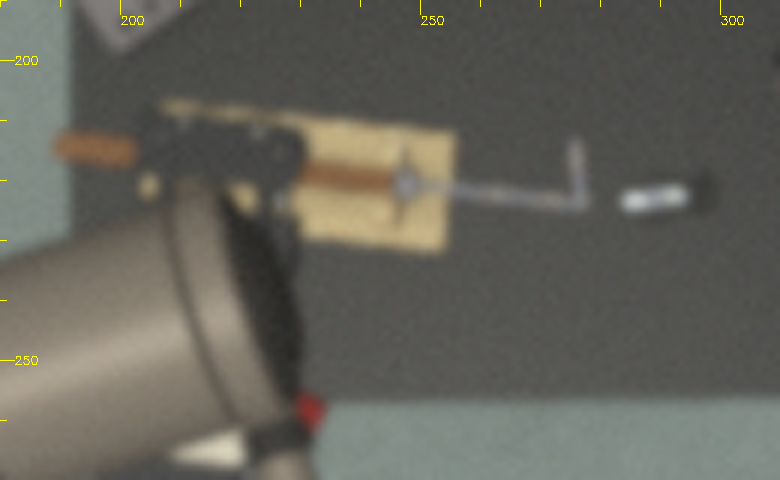

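View pics/s27.png

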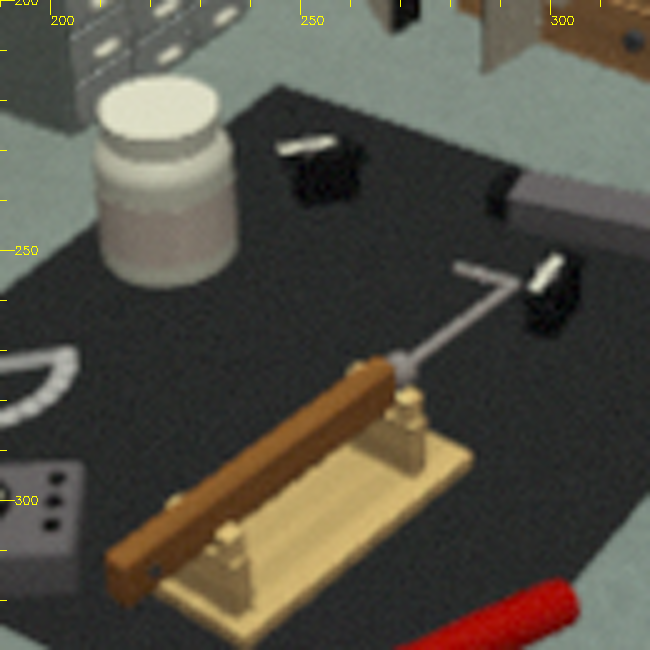

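```bash
python3 -c "
from cell import robot
print(robot.hand_in())"
```

```text
the job is handed in; nothing more can be done
None
```

The hatch is open against its stop and the pole is back in its plywood cradle. I handed the job in at about 22.5 s of robot time; the hand-in gives no verdict.

- **Hooking:** I gripped the pole between the cradle's posts and lifted it out. The prong went through the eye along its own axis with no sign of contact force.
- **Opening:** I pulled the catch free; the highest force reading was about 7 N, below the 15 N limit. I then eased the hatch down along the eye's arc. It stopped at about 0.41–0.42 rad by the images. When I moved the prong a little further within the eye, the hatch did not follow, so I took it to be resting on its stop.
- **Putting back:** I unhooked the pole along the prong's axis and laid it back in its cradle.

**Last checks:**
- The hatch was open and resting free of the pole.
- The pole lay in the notches with its pixel positions matching the start to about one pixel.
- The bystanders showed no visible shift.
- The gripper was clear of everything.

**Disagreements:**
- The catch needed slightly more force than the 3–5 N stated.
- The two cameras disagreed by about 4–5 mm in height, which I allowed for by comparing against known heights.

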